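Load the wash carrier: stand, click in and lock the bearing plates

TASK

Pull the carrier's lock bar fully out by its knob, then take every bearing plate that lies on the bench, stand it on its short end in an empty seat of the carrier and press it straight down until it clicks over the spring balls and is fully home; stop pushing as soon as it is home. When all the plates have clicked in, push the lock bar fully back in so that its teeth hold them, and leave the other tools on the bench where they are.

Things in the scene. Friction and masses are not known exactly. Their poses are not given: they have to be found in the camera images.
- carrier: wash carrier fixed to the bench: aluminium base 124 x 222 x 10 mm with two grey slotted combs forming four seats in a row, 44 mm apart. Origin: centre of the base's underside. x runs across the seats, near comb to far comb; y along the row, towards the lock bar's knob; z up. The combs are 60 mm high (above the bench), 184 mm along y, and span 24 to 46 mm either side in x (straps to 50).
- seat_0 (a point): seat next to the knob: centre of its floor, 10 mm above the bench, axes as the carrier's. A plate stands in it on its short end, its 60 mm width along x (63 mm between the end walls), its 16 mm thickness along y (slot 18.5 mm wide, 50 mm deep, 4 mm lead-in at the top). The slots leave the plate's long edges free from 50 mm above the floor.
- seat_1 (a point): second seat from the knob, as seat_0. In each seat two spring balls, one in each end wall 12 mm above the floor, stop a plate that is merely set in: it stands by itself, upright within about 5 degrees, 12 mm too high (centre 77 mm above this point). Pressing its upper end down about 3 mm with 10 to 16 N takes it past the balls; the force drops and it snaps to the floor (centre 65 mm above this point).
- seat_2 (a point): third seat from the knob, as seat_0 and seat_1. Once past the balls a plate is held down by them in its notches. If a plate leans across its seat, one end has passed its ball before the other: press on the corner that stands higher.
- seat_3 (a point): seat farthest from the knob, as seat_0 and seat_1
- lock_bar (a joint): sliding lock bar in the near comb, m: 0 = fully in (locked), 0.022 = fully out; grows as the knob moves along the carrier's +y. It moves with about 3 N, stays where left, and starts in or up to 7 mm out. Its four teeth, 19 to 24 mm above the carrier's floor, close the seats while it is in; with the plates home they enter the plates' notches; a plate not home blocks the bar about 14 mm out.
- lock_handle (a point): centre of the upright black knob on the end of the lock bar: a cylinder 20 mm in diameter, 34 mm tall (52 to 86 mm above the bench), at x = -38 mm and y = 130 mm plus the bar's travel in the carrier's frame; open bench around it
- plate_0_mid (a point): centre of bearing plate 0 (may be absent): flat dark metal, 60 x 130 x 16 mm, 0.14 to 0.28 kg, lying on the bench; x along the width, y along the length, z the thickness. All plates are alike, and the same either way up or round: bore in the middle, end corners chamfered 4.5 mm, two notches 4.5 mm deep in each long edge (8 to 29 mm from either end); the edge's middle 71 mm is plain, to grip.
- plate_1_mid (a point): centre of bearing plate 1 (may be absent): flat dark metal, 60 x 130 x 16 mm, 0.14 to 0.28 kg, lying on the bench; x along the width, y along the length, z the thickness. All plates are alike, and the same either way up or round: bore in the middle, end corners chamfered 4.5 mm, two notches 4.5 mm deep in each long edge (8 to 29 mm from either end); the edge's middle 71 mm is plain, to grip.
- plate_2_mid (a point): centre of bearing plate 2 (may be absent): flat dark metal, 60 x 130 x 16 mm, 0.14 to 0.28 kg, lying on the bench; x along the width, y along the length, z the thickness. All plates are alike, and the same either way up or round: bore in the middle, end corners chamfered 4.5 mm, two notches 4.5 mm deep in each long edge (8 to 29 mm from either end); the edge's middle 71 mm is plain, to grip.
- plate_3_mid (a point): centre of bearing plate 3 (may be absent): flat dark metal, 60 x 130 x 16 mm, 0.14 to 0.28 kg, lying on the bench; x along the width, y along the length, z the thickness. All plates are alike, and the same either way up or round: bore in the middle, end corners chamfered 4.5 mm, two notches 4.5 mm deep in each long edge (8 to 29 mm from either end); the edge's middle 71 mm is plain, to grip.
- frame_post (a point): a point on the axis of the bench frame's slanting post, 30 mm square, left of the plates: it rises from x = 0.39 at the bench top through this point (0.2 m up) to x = 0.49 at 0.35 m, always at the same y. Keep the arm and a leaning gripper clear of it.
- caliper: vernier caliper 220 mm long lying behind the work; bystander. Origin: centre of its underside
- deburrer: blue deburring tool 155 mm long lying behind the work; bystander. Origin: centre of its underside
Not all that is in view belongs to the job. What is shaped like the part that bears plate_1_mid but green is not meant.

How it is judged:
On the way, in this order (a step that is already met when the one before it is completed fails the run):
1. the lock bar is pulled fully out (value of joint lock_bar above 0.018 m), for 0.2 s.
2. every plate stands on its short end, clicked home in a seat of the carrier (((horizontal distance between plate_0_mid and seat_0 below 0.008 m and z of plate_0_mid in the frame of seat_0 between 0.061 and 0.0675 m and angle between the y axis of plate_0_mid and the z axis of seat_0, either way round below 0.1 rad and angle between the x axis of plate_0_mid and the x axis of seat_0, either way round below 0.15 rad) or (horizontal distance between plate_0_mid and seat_1 below 0.008 m and z of plate_0_mid in the frame of seat_1 between 0.061 and 0.0675 m and angle between the y axis of plate_0_mid and the z axis of seat_1, either way round below 0.1 rad and angle between the x axis of plate_0_mid and the x axis of seat_1, either way round below 0.15 rad) or (horizontal distance between plate_0_mid and seat_2 below 0.008 m and z of plate_0_mid in the frame of seat_2 between 0.061 and 0.0675 m and angle between the y axis of plate_0_mid and the z axis of seat_2, either way round below 0.1 rad and angle between the x axis of plate_0_mid and the x axis of seat_2, either way round below 0.15 rad) or (horizontal distance between plate_0_mid and seat_3 below 0.008 m and z of plate_0_mid in the frame of seat_3 between 0.061 and 0.0675 m and angle between the y axis of plate_0_mid and the z axis of seat_3, either way round below 0.1 rad and angle between the x axis of plate_0_mid and the x axis of seat_3, either way round below 0.15 rad)) and ((horizontal distance between plate_1_mid and seat_0 below 0.008 m and z of plate_1_mid in the frame of seat_0 between 0.061 and 0.0675 m and angle between the y axis of plate_1_mid and the z axis of seat_0, either way round below 0.1 rad and angle between the x axis of plate_1_mid and the x axis of seat_0, either way round below 0.15 rad) or (horizontal distance between plate_1_mid and seat_1 below 0.008 m and z of plate_1_mid in the frame of seat_1 between 0.061 and 0.0675 m and angle between the y axis of plate_1_mid and the z axis of seat_1, either way round below 0.1 rad and angle between the x axis of plate_1_mid and the x axis of seat_1, either way round below 0.15 rad) or (horizontal distance between plate_1_mid and seat_2 below 0.008 m and z of plate_1_mid in the frame of seat_2 between 0.061 and 0.0675 m and angle between the y axis of plate_1_mid and the z axis of seat_2, either way round below 0.1 rad and angle between the x axis of plate_1_mid and the x axis of seat_2, either way round below 0.15 rad) or (horizontal distance between plate_1_mid and seat_3 below 0.008 m and z of plate_1_mid in the frame of seat_3 between 0.061 and 0.0675 m and angle between the y axis of plate_1_mid and the z axis of seat_3, either way round below 0.1 rad and angle between the x axis of plate_1_mid and the x axis of seat_3, either way round below 0.15 rad)) and ((horizontal distance between plate_2_mid and seat_0 below 0.008 m and z of plate_2_mid in the frame of seat_0 between 0.061 and 0.0675 m and angle between the y axis of plate_2_mid and the z axis of seat_0, either way round below 0.1 rad and angle between the x axis of plate_2_mid and the x axis of seat_0, either way round below 0.15 rad) or (horizontal distance between plate_2_mid and seat_1 below 0.008 m and z of plate_2_mid in the frame of seat_1 between 0.061 and 0.0675 m and angle between the y axis of plate_2_mid and the z axis of seat_1, either way round below 0.1 rad and angle between the x axis of plate_2_mid and the x axis of seat_1, either way round below 0.15 rad) or (horizontal distance between plate_2_mid and seat_2 below 0.008 m and z of plate_2_mid in the frame of seat_2 between 0.061 and 0.0675 m and angle between the y axis of plate_2_mid and the z axis of seat_2, either way round below 0.1 rad and angle between the x axis of plate_2_mid and the x axis of seat_2, either way round below 0.15 rad) or (horizontal distance between plate_2_mid and seat_3 below 0.008 m and z of plate_2_mid in the frame of seat_3 between 0.061 and 0.0675 m and angle between the y axis of plate_2_mid and the z axis of seat_3, either way round below 0.1 rad and angle between the x axis of plate_2_mid and the x axis of seat_3, either way round below 0.15 rad)) and ((horizontal distance between plate_3_mid and seat_0 below 0.008 m and z of plate_3_mid in the frame of seat_0 between 0.061 and 0.0675 m and angle between the y axis of plate_3_mid and the z axis of seat_0, either way round below 0.1 rad and angle between the x axis of plate_3_mid and the x axis of seat_0, either way round below 0.15 rad) or (horizontal distance between plate_3_mid and seat_1 below 0.008 m and z of plate_3_mid in the frame of seat_1 between 0.061 and 0.0675 m and angle between the y axis of plate_3_mid and the z axis of seat_1, either way round below 0.1 rad and angle between the x axis of plate_3_mid and the x axis of seat_1, either way round below 0.15 rad) or (horizontal distance between plate_3_mid and seat_2 below 0.008 m and z of plate_3_mid in the frame of seat_2 between 0.061 and 0.0675 m and angle between the y axis of plate_3_mid and the z axis of seat_2, either way round below 0.1 rad and angle between the x axis of plate_3_mid and the x axis of seat_2, either way round below 0.15 rad) or (horizontal distance between plate_3_mid and seat_3 below 0.008 m and z of plate_3_mid in the frame of seat_3 between 0.061 and 0.0675 m and angle between the y axis of plate_3_mid and the z axis of seat_3, either way round below 0.1 rad and angle between the x axis of plate_3_mid and the x axis of seat_3, either way round below 0.15 rad))), for 0.2 s.
At the end, for the whole second after the job is handed in: Every plate stands on its short end in a seat of its own, clicked home (its centre within 8 mm of the seat's in plan and 61 to 67.5 mm above the carrier's floor, upright within 0.1 rad), and the lock bar is fully in (less than 4 mm out) (all of step 2 and value of joint lock_bar below 0.004 m and velocity of joint lock_bar below 0.01 m/s); the robot touches nothing.
It fails at once if a plate that is home is still pushed: its contact force on the carrier, spring balls included, passes 80 N ((horizontal distance between plate_0_mid and seat_0 below 0.008 m and z of plate_0_mid in the frame of seat_0 below 0.0675 m and contact force between plate_0 and carrier above 80 N) or (horizontal distance between plate_0_mid and seat_1 below 0.008 m and z of plate_0_mid in the frame of seat_1 below 0.0675 m and contact force between plate_0 and carrier above 80 N) or (horizontal distance between plate_0_mid and seat_2 below 0.008 m and z of plate_0_mid in the frame of seat_2 below 0.0675 m and contact force between plate_0 and carrier above 80 N) or (horizontal distance between plate_0_mid and seat_3 below 0.008 m and z of plate_0_mid in the frame of seat_3 below 0.0675 m and contact force between plate_0 and carrier above 80 N) or (horizontal distance between plate_1_mid and seat_0 below 0.008 m and z of plate_1_mid in the frame of seat_0 below 0.0675 m and contact force between plate_1 and carrier above 80 N) or (horizontal distance between plate_1_mid and seat_1 below 0.008 m and z of plate_1_mid in the frame of seat_1 below 0.0675 m and contact force between plate_1 and carrier above 80 N) or (horizontal distance between plate_1_mid and seat_2 below 0.008 m and z of plate_1_mid in the frame of seat_2 below 0.0675 m and contact force between plate_1 and carrier above 80 N) or (horizontal distance between plate_1_mid and seat_3 below 0.008 m and z of plate_1_mid in the frame of seat_3 below 0.0675 m and contact force between plate_1 and carrier above 80 N) or (horizontal distance between plate_2_mid and seat_0 below 0.008 m and z of plate_2_mid in the frame of seat_0 below 0.0675 m and contact force between plate_2 and carrier above 80 N) or (horizontal distance between plate_2_mid and seat_1 below 0.008 m and z of plate_2_mid in the frame of seat_1 below 0.0675 m and contact force between plate_2 and carrier above 80 N) or (horizontal distance between plate_2_mid and seat_2 below 0.008 m and z of plate_2_mid in the frame of seat_2 below 0.0675 m and contact force between plate_2 and carrier above 80 N) or (horizontal distance between plate_2_mid and seat_3 below 0.008 m and z of plate_2_mid in the frame of seat_3 below 0.0675 m and contact force between plate_2 and carrier above 80 N) or (horizontal distance between plate_3_mid and seat_0 below 0.008 m and z of plate_3_mid in the frame of seat_0 below 0.0675 m and contact force between plate_3 and carrier above 80 N) or (horizontal distance between plate_3_mid and seat_1 below 0.008 m and z of plate_3_mid in the frame of seat_1 below 0.0675 m and contact force between plate_3 and carrier above 80 N) or (horizontal distance between plate_3_mid and seat_2 below 0.008 m and z of plate_3_mid in the frame of seat_2 below 0.0675 m and contact force between plate_3 and carrier above 80 N) or (horizontal distance between plate_3_mid and seat_3 below 0.008 m and z of plate_3_mid in the frame of seat_3 below 0.0675 m and contact force between plate_3 and carrier above 80 N)).
It fails at once if the caliper or the deburring tool is moved more than 30 mm (distance of any of caliper, deburrer from where it was at the start of the episode above 0.03 m).
Of plate_0, plate_1, plate_2, plate_3 only 3 to 4 are there at a start; the rules pass over those that are not, and their reading is None.
At some moment in a run one of plate_0, plate_1, plate_2, plate_3 may be knocked a few centimetres aside while the robot is not near it.
It also fails if it takes over 210 s, if anything falls off the work surface, if the arm or the gripper's body presses on something with over 40 N, if the wrist force passes 120 N, or if a joint passes its speed limit or range.

ROBOT

A 6-joint arm with a two-finger parallel gripper is mounted at the origin on a cart in front of the work surface, level with it; the furniture and walls round the work are solid. World frame = base frame: x ahead of the robot, y to its left, z up, the work surface at z = 0. Lengths are in m, angles in rad, forces in N, time in s.
With the tool pointing down it reaches from about 0.425 to 0.95 m from the base axis. Payload 3.5 kg.
Tool frame: the origin (TCP) lies midway between the tips of the shut fingers; the grasp point (between the pads) lies 19 mm behind it; z points along the fingers, y is the line along which they close (so a half turn about z gives the same grasp; the last joint's range is limited). The gripper opens to 85 mm and grips with 20 to 120 N. Pads are 22 mm wide; open, the fingers measure 114 mm over their backs; the gripper's body (76 mm by 85 mm) begins 54 mm behind the grasp point. The pads swing forward as they close: fully open they stand 13 mm farther back than shut.
Start: joints at [1.078, 0.286, 1.577, -0, 1.279, -0.15], TCP at [0.227, 0.636, 0.231] pointing down, gripper open.
Joint ranges: [-2.77, 2.77], [-0.9, 2.22], [0.21, 2.48], [-1.53, 4.67], [0.24, 2.81], [-2.84, 2.84]. Speed limits (rad/s): [2.79, 2.79, 3.14, 3.14, 3.14, 3.14].

INTERFACE

Orientations are given as a unit quaternion [x, y, z, w].
In Python, from plant import ctrl gives the robot as it stands. The module is installed in compiled form; this text tells all that it offers.
- The arm moves only by the shell command python3 -m inch 'ROWS' [FORCE]. ROWS is JSON, a list of rows, each a list of 5 numbers: the closure, from 0 (fully open) to 1 (shut), then the shift along the tool's x, y, z in m, then the turn about the tool's z in degrees. A call has 1 to 5 rows; each row is the pose to reach, as a shift and turn from the pose commanded when the call began, along the tool's axes at that moment; what a row does not reach only later rows make up. A row lasts 1/12 s, in which the tool goes at most 41.7 mm and 7.16 degrees, less where a joint would pass 70% of its speed; a pose out of reach is approached as far as the arm can. A call with a gripper value outside its range is refused whole. The fingers move at their own pace and stop on an object; FORCE is the grip in N (left out, the last holds). Time passes only in rows, so rows that repeat a pose let the fingers close. It gives the time, the measured TCP pose, the force, the opening and the grip force at its end, in the units of the state.
- ctrl.get_state(): the state, without advancing time (a new reading comes with each control period).
- ctrl.read_camera(name): name is "scene" or "side" or "wrist"; returns a dict with "pixels" (420x560x3 uint8, red, green, blue), "depth" (420x560 float32, m along the optical axis (not along the pixel's ray), 0 where there is no reading), "fx", "fy", "cx", "cy" (pixels), "D" ([k1, k2, p1, p2, k3] as OpenCV has them; the pictures are not rectified), "xyz" and "rotation" of the camera in the world; the wrist camera has in their place "mount" (4x4, takes a point from camera to tool coordinates, whose origin is the TCP and whose axes are the flange's). Camera axes: x right, y down, z forward; pixel columns grow to the right and rows downward; lengths in m; the calibration is good to about 2 mm. A picture is of the moment at which its call begins: read the wrist's pose just before it.
- ctrl.sign_off(): hands the job in; it is judged then, once.
Trained networks look in a picture, given as the dict that the camera call returned (one of the last four; its "shot" number tells which), for a name from the list of things; names that differ only in an ending like _2 or _b are one class to them, and where a whole thing is asked for, a point or a joint stands for the part that bears it (a point fixed in the world has none). Each returns a list of dicts, best first, with "score" (0 to 1); they miss things now and then, are a little off and sometimes report something else, mostly with a low value. They report only what shows in the picture. A call takes as long as a camera call. They do not tell look-alikes from the thing itself.
- ctrl.spot_in(query, picture): "at" ([column, row] in pixels, amid what is visible of it).
- ctrl.tip_of(query, picture): "at" ([column, row] in pixels: a listed point, or the origin of a listed thing).
The state is a dict: "time": time; "qpos": joint angles; "dq": joint speeds; "joint_efforts": joint torques, N m; "eef_pos": TCP position; "tcp_rot": TCP orientation; "contact_force": force on the tool from outside, world axes, zero at the start; "wrist_torque": the same for the moment, N m; "opening": opening from 0.0 (shut) to 1.0 (fully open); "finger_force": force on a finger pad.
Only numpy, scipy, OpenCV 4.12 (cv2) and the standard library are available. Lean on these libraries where they do the work, as an engineer would, in place of code of your own. Each camera call takes 0.05 s, during which the arm holds its last target. There are 200 camera calls.

## Working session

There is one attempt and no reset: what is moved stays moved. The work goes in short steps, Python scripts to look and compute and a shell command to move; the robot and the scene stay as the last step left them, time stands still between calls to the robot, and variables do not carry over. Pictures are saved under pics/ and viewed, at most 14 in all, crops included, and the job is handed in when it is done.

```bash
mkdir -p pics && cat > h.py <<'E'
import numpy as np, cv2
from plant import ctrl
from scipy.spatial.transform import Rotation as R
def cam(name):
    s=ctrl.get_state(); p=ctrl.read_camera(name)
    if name=="wrist":
        T=np.eye(4); T[:3,:3]=R.from_quat(s["tcp_rot"]).as_matrix(); T[:3,3]=s["eef_pos"]
        M=T@np.array(p["mount"])
    else:
        M=np.eye(4); r=np.array(p["rotation"],float)
        M[:3,:3]=r if r.shape==(3,3) else R.from_quat(r).as_matrix(); M[:3,3]=p["xyz"]
    p["M"]=M; return p
def K(p): return np.array([[p["fx"],0,p["cx"]],[0,p["fy"],p["cy"]],[0,0,1.]])
def ray(p,uv):
    u=cv2.undistortPoints(np.array(uv,float).reshape(-1,1,2),K(p),np.array(p["D"],float)).reshape(-1,2)
    return np.c_[u,np.ones(len(u))]@p["M"][:3,:3].T
def onz(p,uv,z):
    d=ray(p,uv); o=p["M"][:3,3]; return o+d*((z-o[2])/d[:,2])[:,None]
def proj(p,X):
    Mi=np.linalg.inv(p["M"]); 
    return cv2.projectPoints(np.array(X,float).reshape(-1,3),cv2.Rodrigues(Mi[:3,:3])[0],Mi[:3,3],K(p),np.array(p["D"],float))[0].reshape(-1,2)
def cloud(p):
    h,w=p["depth"].shape; g=np.mgrid[0:h,0:w]; uv=np.c_[g[1].ravel(),g[0].ravel()].astype(float)
    u=cv2.undistortPoints(uv.reshape(-1,1,2),K(p),np.array(p["D"],float)).reshape(-1,2)
    X=(np.c_[u,np.ones(len(u))]*p["depth"].ravel()[:,None])@p["M"][:3,:3].T+p["M"][:3,3]
    X[p["depth"].ravel()==0]=np.nan
    return X.reshape(h,w,3)
def save(p,f,crop=None,k=1):
    im=p["pixels"][:,:,::-1]
    if crop: im=im[crop[1]:crop[3],crop[0]:crop[2]]
    cv2.imwrite("pics/"+f,cv2.resize(im,None,fx=k,fy=k,interpolation=cv2.INTER_CUBIC))
E
python3 - <<'E'
from h import *
print(ctrl.get_state())
for n in ["scene","side"]:
    p=cam(n); save(p,n+"0.png"); print(n,np.round(p["M"],3).tolist(),p["fx"])
    X=cloud(p)
    for q in ["plate_0_mid","carrier","seat_0","seat_1","seat_2","seat_3","lock_handle","frame_post","caliper","deburrer"]:
        for d in ctrl.tip_of(q,p)[:6]:
            c=np.round(d["at"]).astype(int); print(q,round(d["score"],2),c,np.round(X[min(c[1],419),min(c[0],559)],3))
E
```

```text
{'time': 0.0, 'qpos': array([ 1.07797736e+00,  2.87196711e-01,  1.57819866e+00,  2.40950614e-05,
        1.27858931e+00, -1.50015236e-01]), 'dq': array([-0.00017531,  0.00035497, -0.00080814,  0.00032274,  0.00042147,
       -0.00134059]), 'joint_efforts': array([-1.18831595e-03, -4.05965567e+01, -2.92631668e+01, -1.72276937e-04,
        5.70354328e-03,  6.88781768e-06]), 'eef_pos': array([0.22654615, 0.63514342, 0.22991475]), 'tcp_rot': array([ 1.70567153e-01,  9.85345328e-01, -1.13112034e-03, -3.88776241e-04]), 'contact_force': array([-0.05570285,  0.20865115,  0.72508801]), 'wrist_torque': array([-0.0186519 , -0.0267101 , -0.01623965]), 'finger_force': 0.0, 'opening': 1.0004421654382165}
scene [[0.829, -0.325, 0.455, 0.033], [-0.559, -0.497, 0.664, -0.706], [0.01, -0.805, -0.593, 0.854], [0.0, 0.0, 0.0, 1.0]] 491.0216753141566
plate_0_mid 0.76 [256 212] [0.63  0.275 0.011]
carrier 0.86 [328 338] [ 0.488 -0.229  0.06 ]
seat_0 0.86 [339 340] [ 0.505 -0.244  0.057]
seat_0 0.85 [318 324] [ 0.496 -0.186  0.055]
seat_0 0.71 [354 349] [ 0.515 -0.279  0.058]
seat_0 0.57 [310 314] [ 0.528 
[... 1326 characters left out ...]
 -0.256  0.055]
seat_1 0.59 [298 296] [ 0.504 -0.205  0.053]
seat_1 0.56 [288 287] [ 0.495 -0.163  0.053]
seat_2 0.95 [318 318] [ 0.404 -0.506  0.281]
seat_2 0.85 [307 308] [ 0.504 -0.256  0.055]
seat_2 0.59 [298 296] [ 0.504 -0.205  0.053]
seat_2 0.56 [288 287] [ 0.495 -0.163  0.053]
seat_3 0.95 [318 318] [ 0.404 -0.506  0.281]
seat_3 0.85 [307 308] [ 0.504 -0.256  0.055]
seat_3 0.59 [298 296] [ 0.504 -0.205  0.053]
seat_3 0.56 [288 287] [ 0.495 -0.163  0.053]
lock_handle 0.53 [266 261] [ 0.472 -0.068  0.079]
lock_handle 0.4 [301 299] [ 0.528 -0.17   0.006]
caliper 0.55 [333 225] [0.78  0.119 0.002]
caliper 0.32 [357 282] [ 0.698 -0.172  0.005]
deburrer 0.59 [359 284] [ 0.698 -0.182  0.006]
```

View pics/scene0.png

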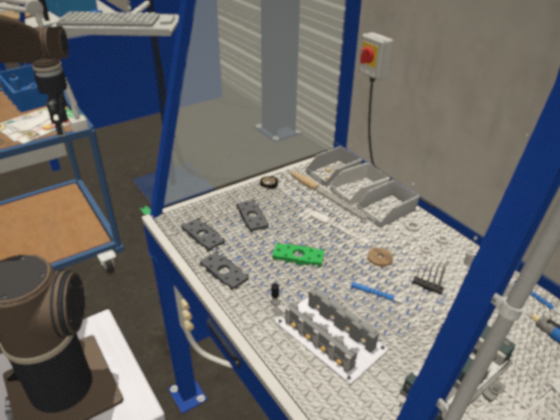

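View pics/side0.png

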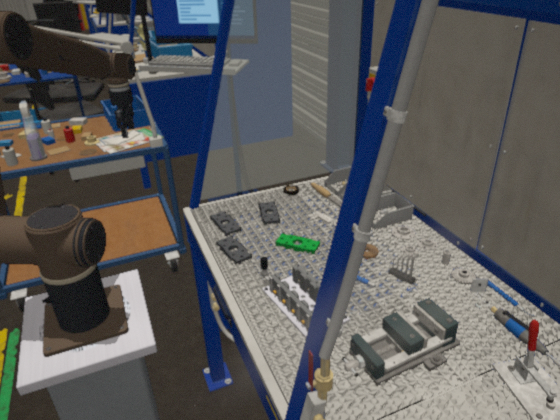

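```bash
python3 - <<'E'
from h import *
p=cam("scene"); X=cloud(p)
for uv in [(156,209),(163,180),(172,130),(180,80),(203,233),(252,214),(224,269),(298,254),(275,288)]: print(uv,np.round(X[uv[1],uv[0]],3))
# plates: pointcloud with z 8..22mm, dark
im=p["pixels"].astype(float); 
m=(np.abs(X[...,2]-0.016)<0.009)&(im.max(2)<110)&(im.max(2)-im.min(2)<25)
m=cv2.morphologyEx(m.astype(np.uint8),cv2.MORPH_OPEN,np.ones((3,3)))
n,l,st,c=cv2.connectedComponentsWithStats(m)
for i in range(1,n):
    if st[i,4]>150:
        ys,xs=np.where(l==i); r=cv2.minAreaRect((onz(p,np.c_[xs,ys],0.016)[:,:2]*1000).astype(np.float32)); print(c[i].round(),st[i,4],np.round(r[0]),np.round(r[1]),round(r[2]))
# carrier top
m=(X[...,2]>0.045)&(X[...,2]<0.068)&(X[...,1]<0)&(X[...,1]>-.36)&(X[...,0]<.62)&(X[...,0]>.38)
print(m.sum(),cv2.minAreaRect((X[m][:,:2]*1000).astype(np.float32)))
print(ctrl.read_camera("wrist")["mount"])
s=ctrl.get_state(); print(s["qpos"],R.from_quat(s["tcp_rot"]).as_matrix().round(3))
E
```

```text
(156, 209) [0.384 0.42  0.03 ]
(163, 180) [0.42  0.427 0.113]
(172, 130) [0.463 0.423 0.257]
(180, 80) [0.502 0.425 0.387]
(203, 233) [0.46  0.278 0.005]
(252, 214) [0.619 0.28  0.004]
(224, 269) [0.437 0.118 0.007]
(298, 254) [ 0.633  0.071 -0.004]
(275, 288) [ 0.464 -0.071  0.083]
[250. 221.] 189 [589. 254.] [ 52. 122.] 7
[195. 234.] 183 [445. 277.] [ 52. 104.] 8
[428. 285.] 203 [ 815. -211.] [27. 71.] 26
[ 46. 404.] 1574 [-32. -24.] [ 96. 186.] 63
1869 ((521.167724609375, -170.26148986816406), (102.59953308105469, 230.9935302734375), 8.75545597076416)
[[-4.22827247e-05 -9.49934291e-01 -3.12449741e-01  8.04175092e-02]
 [ 9.99999667e-01 -2.94960762e-04  7.61436482e-04  1.71150863e-03]
 [-8.15475038e-04 -3.12449604e-01  9.49933987e-01 -1.40389861e-01]
 [ 0.00000000e+00  0.00000000e+00  0.00000000e+00  1.00000000e+00]]
[ 1.07801514e+00  2.86301933e-01  1.57668426e+00 -2.31670029e-05
  1.27860494e+00 -1.50000110e-01] [[-0.942  0.336  0.   ]
 [ 0.336  0.942 -0.   ]
 [-0.    -0.    -1.   ]]
```

```bash
python3 -m inch '[[0,-0.148,-0.198,-0.04,0],[0,-0.148,-0.198,-0.04,0],[0,-0.148,-0.198,-0.04,0],[0,-0.148,-0.198,-0.04,0],[0,-0.148,-0.198,-0.04,0]]' 30 && python3 -m inch '[[0,-0.03,-0.04,0,0],[0,-0.08,-0.08,0,0],[0,-0.11,-0.12,0,0],[0,-0.14,-0.14,0,0],[0,-0.17,-0.17,0,0]]'
```

```text
time: 1.62
eef_pos: [0.2875, 0.4375, 0.2648]
tcp_rot: [0.17, 0.985, 0.0, 0.0]
contact_force: [1.4, -0.0, 0.9]
opening: 1.004
finger_force: 0.0
time: 2.03
eef_pos: [0.3759, 0.2495, 0.2651]
tcp_rot: [0.17, 0.985, 0.0, 0.001]
contact_force: [1.7, 0.5, -0.2]
opening: 1.003
finger_force: 0.0
```

```bash
python3 -m inch '[[0,-0.022,-0.03,0,7],[0,-0.045,-0.06,0,14],[0,-0.067,-0.09,0,21],[0,-0.09,-0.12,0,28],[0,-0.112,-0.151,0,35]]' && python3 -m inch '[[0,0,0,0,0]]'
```

```text
time: 2.45
eef_pos: [0.4305, 0.0696, 0.265]
tcp_rot: [0.462, 0.887, 0.0, 0.001]
contact_force: [0.2, -0.2, 0.2]
opening: 1.004
finger_force: 0.0
time: 2.53
eef_pos: [0.4317, 0.0661, 0.265]
tcp_rot: [0.464, 0.886, -0.001, 0.001]
contact_force: [0.2, -0.1, -0.9]
opening: 0.999
finger_force: 0.0
```

```bash
python3 -m inch '[[0,-0.04,-0.012,0,6],[0,-0.08,-0.024,0,12],[0,-0.12,-0.036,0,18],[0,-0.16,-0.048,0,23],[0,-0.2,-0.061,0,26]]' && python3 -m inch '[[0,0,0,0,0],[0,0,0,0,0]]' && python3 - <<'E'
from h import *
p=cam("wrist"); save(p,"w1.png"); np.savez("w1.npz",d=p["depth"],M=p["M"])
X=cloud(p); print(np.round(p["M"],3).tolist(),p["fx"])
for q in ["carrier","seat_0","lock_handle","lock_bar"]:
    for d in ctrl.tip_of(q,p)[:6]:
        c=np.round(d["at"]).astype(int); print(q,round(d["score"],2),c,np.round(X[min(c[1],419),min(c[0],559)],3),onz(p,[c],.01).round(3), onz(p,[c],.069).round(3))
for lo,hi in [(.05,.066),(.003,.015)]:
    m=(X[...,2]>lo)&(X[...,2]<hi)&(X[...,1]<-.03)&(X[...,1]>-.4)&(X[...,0]<.64)&(X[...,0]>.38)
    m=cv2.morphologyEx(m.astype(np.uint8),cv2.MORPH_OPEN,np.ones((3,3)))>0
    print(m.sum(),cv2.minAreaRect((X[m][:,:2]*1000).astype(np.float32)), np.median(X[m][:,2]))
E
```

```text
time: 2.95
eef_pos: [0.4965, -0.1276, 0.2649]
tcp_rot: [0.648, 0.762, 0.0, 0.0]
contact_force: [0.2, 0.6, 0.7]
opening: 0.999
finger_force: 0.0
time: 3.12
eef_pos: [0.4963, -0.1277, 0.2643]
tcp_rot: [0.648, 0.762, 0.0, -0.001]
contact_force: [0.2, 1.1, -0.5]
opening: 0.998
finger_force: 0.0
[[0.987, 0.152, 0.05, 0.484], [0.16, -0.938, -0.307, -0.047], [0.0, 0.311, -0.95, 0.405], [0.0, 0.0, 0.0, 1.0]] 307.0281752709767
carrier 0.67 [292 216] [ 0.525 -0.183  0.007] [[ 0.525 -0.182  0.01 ]] [[ 0.519 -0.162  0.069]]
seat_0 0.98 [293 235] [ 0.532 -0.211  0.008] [[ 0.531 -0.21   0.01 ]] [[ 0.524 -0.185  0.069]]
seat_0 0.71 [294 208] [ 0.526 -0.171  0.008] [[ 0.526 -0.171  0.01 ]] [[ 0.52  -0.152  0.069]]
seat_0 0.6 [293 173] [ 0.516 -0.124  0.008] [[ 0.516 -0.124  0.01 ]] [[ 0.511 -0.112  0.069]]
seat_0 0.6 [290 261] [ 0.535 -0.252  0.008] [[ 0.534 -0.25   0.01 ]] [[ 0.527 -0.22   0.069]]
lock_handle 0.98 [265 119] [ 0.472 -0.059  0.084] [[ 0.47  -0.062  0.01 ]] [[ 0.472 -0.06   0.069]]Traceback (most recent call last):
  File "<stdin>", line 5, in <module>
ValueError: it knows: caliper, carrier, deburrer, frame_post, lock_handle, plate_0_mid, plate_1_mid, plate_2_mid, plate_3_mid, seat
```

View pics/w1.png

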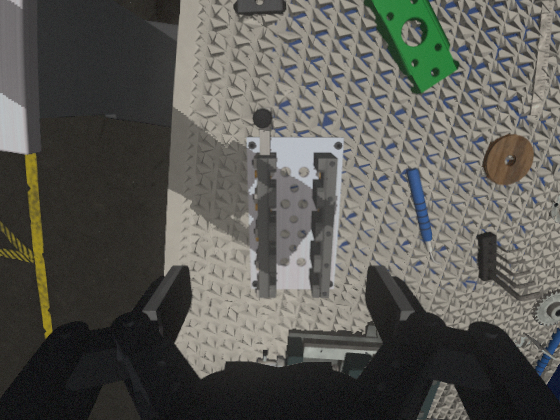

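```bash
python3 - <<'E'
from h import *
p=cam("wrist"); X=cloud(p)
im=p["pixels"].astype(int); 
m=(im.min(2)>0)&(np.abs(X[...,2]-.010)<.0045)
c=onz(p,[(248,138),(344,139),(250,290),(336,290)],.010)[:,:2]; print(c.round(4), c.mean(0), np.linalg.norm(c[0]-c[1]),np.linalg.norm(c[0]-c[2]))
g=p["pixels"]; save(p,"c1.png",(225,100,365,310),2.8)
# combs' tops
t=(X[...,2]>.052)&(X[...,2]<.068)&(X[...,1]<-.07)&(X[...,1]>-.33)&(X[...,0]<.60)&(X[...,0]>.44)
n,l,st,_=cv2.connectedComponentsWithStats(t.astype(np.uint8))
for i in range(1,n):
    if st[i,4]>60:
        P=X[l==i]; print(st[i,4],cv2.minAreaRect((P[:,:2]*1000).astype(np.float32)),np.median(P[:,2]))
k=(X[...,2]>.078)&(X[...,2]<.095)&(X[...,1]>-.1)&(X[...,1]<-.02)&(X[...,0]<.52)&(X[...,0]>.43)
print("knob",k.sum(),X[k].mean(0),X[k].min(0),X[k].max(0))
E
```

```text
[[ 0.4516 -0.0859]
 [ 0.5717 -0.0669]
 [ 0.4844 -0.3053]
 [ 0.6111 -0.2844]] [ 0.52970287 -0.18565401] 0.12163123722804388 0.22179361802006964
2340 ((490.97247314453125, -193.19491577148438), (27.888622283935547, 183.33187866210938), 9.113694190979004) 0.05752511268969507
2184 ((562.0663452148438, -182.43966674804688), (22.38224220275879, 184.67926025390625), 9.072876930236816) 0.057594241061474316
knob 299 [ 0.46943877 -0.0586368   0.08330922] [ 0.45959684 -0.06836551  0.07946044] [ 0.47905453 -0.04908522  0.08564677]
```

View pics/c1.png

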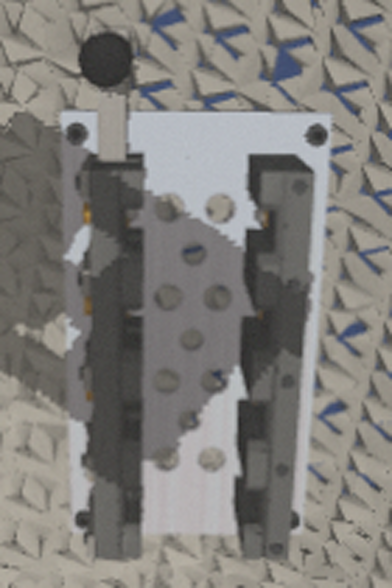

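```bash
python3 -m inch '[[0,0.03,-0.007,0,0],[0,0.06,-0.013,0.02,0],[0,0.0725,-0.0155,0.06,0],[0,0.0725,-0.0155,0.1,0],[0,0.0725,-0.0155,0.12,0]]' 30 && python3 -m inch '[[0,0,0,0.04,0],[0,0,0,0.07,0],[0,0,0,0.09,0],[0,0,0,0.09,0],[0.2,0,0,0.09,0]]' && python3 -m inch '[[1,0,0,0,0],[1,0,0,0,0],[1,0,0,0,0],[1,0,0,0,0],[1,0,0,0,0]]'  && python3 -m inch '[[1,0,0,0,0],[1,0,0,0,0],[1,0,0,0,0],[1,0,0,0,0],[1,0,0,0,0]]'
```

```text
time: 3.78
eef_pos: [0.4658, -0.0543, 0.1405]
tcp_rot: [0.646, 0.764, -0.001, -0.002]
contact_force: [-0.5, 0.9, -0.3]
opening: 0.999
finger_force: 0.0
time: 4.2
eef_pos: [0.4682, -0.0562, 0.0542]
tcp_rot: [0.646, 0.763, -0.0, -0.001]
contact_force: [0.4, 0.3, -0.1]
opening: 0.884
finger_force: 0.0
time: 4.62
eef_pos: [0.468, -0.0576, 0.0556]
tcp_rot: [0.647, 0.763, -0.001, -0.001]
contact_force: [-7.1, -1.0, 7.6]
opening: 0.226
finger_force: 29.5
time: 5.03
eef_pos: [0.468, -0.0576, 0.0556]
tcp_rot: [0.647, 0.763, -0.001, -0.001]
contact_force: [-5.2, -1.1, 5.9]
opening: 0.224
finger_force: 29.5
```

```bash
python3 -m inch '[[1,0.004,0,0,0],[1,0.008,0,0,0],[1,0.012,0,0,0],[1,0.016,0,0,0],[1,0.016,0,0,0]]' 50
```

```text
time: 5.45
eef_pos: [0.4655, -0.0421, 0.0557]
tcp_rot: [0.647, 0.763, -0.002, -0.0]
contact_force: [-5.7, -2.2, 7.1]
opening: 0.214
finger_force: 48.8
```

```bash
python3 -m inch '[[1,0.002,0,0,0],[1,0.004,0,0,0],[1,0.004,0,0,0],[1,0.004,0,0,0]]' 50
```

```text
time: 5.78
eef_pos: [0.4654, -0.0416, 0.0556]
tcp_rot: [0.645, 0.764, -0.004, 0.002]
contact_force: [-6.1, -14.6, 2.7]
opening: 0.218
finger_force: 48.9
```

```bash
python3 -m inch '[[0.5,-0.002,0,0,0],[0,-0.002,0,0,0],[0,-0.002,0,0,0],[0,-0.002,0,-0.01,0],[0,-0.002,0,-0.05,0]]' 30 && python3 -m inch '[[0,0,0,-0.04,0],[0,0.01,0,-0.08,0],[0,0.05,0,-0.11,0],[0,0.09,0.01,-0.13,0],[0,0.13,0.02,-0.15,0]]' && python3 -m inch '[[0,0.03,0.005,0,0],[0,0.07,0.02,0,0],[0,0.11,0.035,0,0],[0,0.13,0.045,0,0],[0,0.13,0.045,0,0]]' && python3 -m inch '[[0,0,0,0,0],[0,0,0,0,0]]' && python3 - <<'E'
from h import *
p=cam("wrist"); save(p,"w2.png"); X=cloud(p)
for d in ctrl.tip_of("plate_0_mid",p):
    c=np.round(d["at"]).astype(int); print(round(d["score"],2),c,onz(p,[d["at"]],.016).round(4))
im=p["pixels"].astype(float)
m=(X[...,2]>.009)&(X[...,2]<.024)&(im.max(2)<110)&(im.max(2)-im.min(2)<25)
m=cv2.morphologyEx(m.astype(np.uint8),cv2.MORPH_OPEN,np.ones((3,3)))
n,l,st,c=cv2.connectedComponentsWithStats(m)
for i in range(1,n):
    if st[i,4]>400:
        ys,xs=np.where(l==i); P=onz(p,np.c_[xs,ys],0.016)[:,:2]*1000; r=cv2.minAreaRect(P.astype(np.float32)); print(c[i].round(),st[i,4],np.round(r[0],1),np.round(r[1],1),round(r[2],1),np.median(X[l==i][:,2]))
k=(X[...,2]>.07)&(X[...,2]<.095)&(X[...,1]>-.1)&(X[...,1]<-.0)&(X[...,0]<.52)&(X[...,0]>.43)
print("knob",k.sum(),X[k].mean(0) if k.any() else 0)
E
```

```text
time: 6.2
eef_pos: [0.4611, -0.0378, 0.0996]
tcp_rot: [0.647, 0.762, -0.003, -0.007]
contact_force: [0.1, -0.3, -0.4]
opening: 0.91
finger_force: 0.0
time: 6.62
eef_pos: [0.4635, 0.0787, 0.2507]
tcp_rot: [0.648, 0.762, 0.001, 0.001]
contact_force: [0.4, -0.5, 0.2]
opening: 1.002
finger_force: 0.0
time: 7.03
eef_pos: [0.4868, 0.2173, 0.2484]
tcp_rot: [0.645, 0.764, 0.001, -0.0]
contact_force: [0.3, 0.1, -0.4]
opening: 1.002
finger_force: 0.0
time: 7.2
eef_pos: [0.4864, 0.2128, 0.2476]
tcp_rot: [0.647, 0.763, -0.0, 0.0]
contact_force: [-0.4, -0.2, -0.7]
opening: 1.004
finger_force: 0.0
0.58 [389 142] [[0.6123 0.2776 0.016 ]]
[523.  62.] 1249 [748.2 395.7] [61.2 58.5] 19.6 0.015159511041855811
[260. 116.] 4694 [455.7 276.8] [ 59.8 129.4] 7.4 0.01464708704697748
[390. 140.] 4536 [612.3 277.4] [129.9  61.8] 77.0 0.014733717322124529
[227. 235.] 3439 [434.8 120.8] [ 60.3 130. ] 10.8 0.013711906715657973
[533. 308.] 771 [924.9  87.7] [ 95.4 112.6] 3.4 0.016913754608689102
knob 0 0
```

View pics/w2.png

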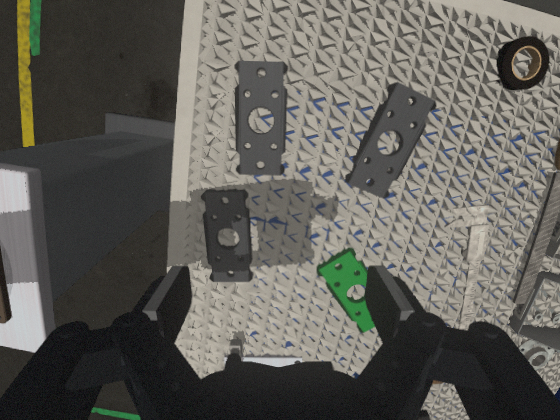

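```bash
python3 -m inch '[[0,-0.02,-0.02,0.01,-1.4],[0,-0.04,-0.045,0.04,-1.4],[0,-0.0604,-0.0665,0.08,-1.4],[0,-0.0604,-0.0665,0.12,-1.4],[0,-0.0604,-0.0665,0.15,-1.4]]' 30 && python3 -m inch '[[0,0,0,0.03,0],[0,0,0,0.06,0],[0,0,0,0.07,0],[0,0,0,0.07,0]]' && python3 - <<'E'
from h import *
s=ctrl.get_state();print(s["eef_pos"],np.degrees(2*np.arctan2(s["tcp_rot"][1],s["tcp_rot"][0])))
p=cam("wrist"); save(p,"w3.png")
E
```

```text
time: 7.72
eef_pos: [0.4298, 0.1404, 0.0964]
tcp_rot: [0.639, 0.769, 0.0, 0.001]
contact_force: [0.6, 0.3, -0.6]
opening: 1.0
finger_force: 0.0
time: 8.05
eef_pos: [0.4285, 0.1414, 0.025]
tcp_rot: [0.638, 0.77, -0.002, -0.002]
contact_force: [-0.1, 0.5, 0.6]
opening: 0.999
finger_force: 0.0
[0.42846675 0.14140079 0.02498264] 100.65705083642098
```

View pics/w3.png

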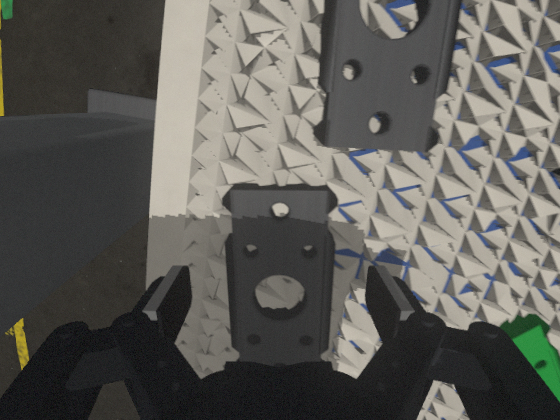

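```bash
python3 -m inch '[[0,0,0,0.015,0],[0,0,0,0.028,0],[0.15,0,0,0.028,0],[0.3,0,0,0.028,0],[1,0,0,0.028,0]]' 30 && python3 -m inch '[[1,0,0,0,0],[1,0,0,0,0],[1,0,0,0,0],[1,0,0,0,0]]'
```

```text
time: 8.52
eef_pos: [0.4327, 0.1426, 0.0016]
tcp_rot: [0.638, 0.77, 0.001, 0.001]
contact_force: [-0.3, -0.9, -1.3]
opening: 0.694
finger_force: 32.4
time: 8.85
eef_pos: [0.4327, 0.1427, 0.0014]
tcp_rot: [0.638, 0.77, 0.001, 0.001]
contact_force: [-2.0, -0.7, 5.8]
opening: 0.688
finger_force: 33.2
```

```bash
python3 -m inch '[[1,-0.001,0,-0.011,0],[1,-0.005,0,-0.022,0],[1,-0.010,0,-0.032,0],[1,-0.016,0,-0.042,0],[1,-0.016,0,-0.042,0]]' 25 && python3 -m inch '[[1,-0.007,0,-0.009,0],[1,-0.015,0,-0.017,0],[1,-0.024,0,-0.023,0],[1,-0.034,0,-0.029,0],[1,-0.034,0,-0.029,0]]'&& python3 - <<'E'
from h import *
p=cam("wrist"); save(p,"w4.png")
E
```

```text
time: 9.27
eef_pos: [0.4362, 0.126, 0.0442]
tcp_rot: [0.638, 0.77, 0.002, 0.002]
contact_force: [-0.0, 0.3, -2.0]
opening: 0.693
finger_force: 32.2
time: 9.68
eef_pos: [0.4419, 0.0917, 0.072]
tcp_rot: [0.638, 0.77, 0.001, 0.001]
contact_force: [0.4, 0.4, -2.0]
opening: 0.693
finger_force: 32.2
```

View pics/w4.png

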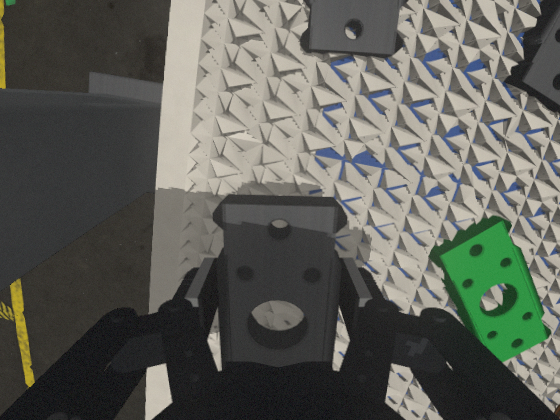

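```bash
cat >> h.py <<'E'
def held(p,roi=(225,195,335,360)):
    "points of held plate in tool coordinates; tilt from plane fit"
    X=cloud(p); s=ctrl.get_state(); Rt=R.from_quat(s["tcp_rot"]).as_matrix()
    P=((X-s["eef_pos"])@Rt)[roi[1]:roi[3],roi[0]:roi[2]].reshape(-1,3)
    P=P[np.isfinite(P[:,0])&(np.abs(P[:,1])<.029)&(P[:,2]<.04)&(P[:,2]>-.075)&(P[:,0]<.1)]
    return P
E
python3 - <<'E'
from h import *
p=cam("wrist"); P=held(p); 
A=np.c_[P[:,0],P[:,1],np.ones(len(P))]
for _ in range(5):
    c=np.linalg.lstsq(A,P[:,2],rcond=None)[0]; r=np.abs(A@c-P[:,2]); k=r<max(.003,np.median(r)*2); P=P[k];A=A[k]
print(len(P),c,np.degrees(np.arctan(c[:2])),P.min(0),P.max(0))
E
```

```text
14294 [-0.00347311 -0.03330794 -0.01276952] [-0.19899369 -1.9076994 ] [-0.0474066  -0.02748295 -0.01546197] [ 0.04138218  0.02899915 -0.00930489]
```

```bash
cat > tilt.py <<'E'
from h import *
p=cam("wrist"); P=held(p)
A=np.c_[P[:,0],P[:,1],np.ones(len(P))]
for _ in range(6):
    c=np.linalg.lstsq(A,P[:,2],rcond=None)[0]; r=np.abs(A@c-P[:,2]); k=r<max(.003,np.median(r)*2); P=P[k];A=A[k]
print("tilt",len(P),np.degrees(np.arctan(c[:2])).round(1),c.round(4),P.min(0).round(3),P.max(0).round(3))
E
python3 -m inch '[[1,0,0,0,0],[1,0,0,0,0],[1,0,0,0,0]]' 20 && python3 tilt.py && python3 -m inch '[[0.36,0,0,0,0],[0.34,0,0,0,0],[0.33,0,0,0,0]]' 20 && python3 tilt.py
```

```text
time: 10.03
eef_pos: [0.4398, 0.0937, 0.0698]
tcp_rot: [0.638, 0.77, -0.0, -0.0]
contact_force: [-1.0, -0.6, -1.8]
opening: 0.692
finger_force: 32.2
tilt 14344 [-0.2 -1.9] [-0.0037 -0.0323 -0.0121] [-0.047 -0.028 -0.015] [ 0.042  0.029 -0.009]
time: 10.33
eef_pos: [0.4402, 0.0935, 0.0703]
tcp_rot: [0.638, 0.77, -0.0, -0.0]
contact_force: [0.4, 0.2, -2.7]
opening: 0.692
finger_force: 32.2
tilt 14350 [-0.2 -1.9] [-0.0036 -0.0325 -0.0121] [-0.047 -0.028 -0.015] [ 0.042  0.029 -0.009]
```

```bash
python3 -m inch '[[0.33,0,0,0.01,0],[0.33,0,0,0.02,0],[0.33,0,0,0.03,0],[0.33,0,0,0.03,0],[0.32,0,0,0.03,0]]' 20 && python3 -m inch '[[0.31,0,0,0,0],[0.31,0,0,0,0]]' && python3 -m inch '[[0.305,0,0,0,0],[0.305,0,0,0,0]]' && python3 tilt.py && python3 -m inch '[[0.30,0,0,0,0],[0.30,0,0,0,0]]' && python3 tilt.py
```

```text
time: 10.8
eef_pos: [0.439, 0.0934, 0.0389]
tcp_rot: [0.638, 0.77, -0.001, -0.001]
contact_force: [-0.2, -0.8, -2.2]
opening: 0.693
finger_force: 32.2
time: 10.97
eef_pos: [0.4407, 0.0934, 0.0406]
tcp_rot: [0.638, 0.77, 0.0, 0.0]
contact_force: [-1.0, 0.3, -1.3]
opening: 0.692
finger_force: 32.2
time: 11.13
eef_pos: [0.4407, 0.0934, 0.0408]
tcp_rot: [0.638, 0.77, 0.0, 0.0]
contact_force: [0.4, -0.3, -2.5]
opening: 0.693
finger_force: 22.1
tilt 12005 [-0.7 -1.8] [-0.012  -0.0316 -0.0122] [-0.041 -0.027 -0.015] [ 0.042  0.029 -0.008]
time: 11.35
eef_pos: [0.4404, 0.0934, 0.0406]
tcp_rot: [0.638, 0.77, 0.0, 0.0]
contact_force: [-0.5, 0.5, -1.4]
opening: 0.701
finger_force: 6.9
tilt 14069 [-7.8 -0.8] [-0.137  -0.0145 -0.0118] [-0.056 -0.029 -0.019] [ 0.041  0.029 -0.001]
```

```bash
python3 -m inch '[[0.30,0,0,-0.01,0],[0.30,0,0,-0.02,0],[0.30,0,0,-0.03,0],[0.30,0,0,-0.045,0],[0.30,0,0,-0.055,0]]' && python3 tilt.py && python3 -m inch '[[0.299,0,0,0,0],[0.299,0,0,0,0]]' && python3 tilt.py && python3 -m inch '[[0.298,0,0,0,0],[0.298,0,0,0,0],[0.298,0,0,0,0]]' && python3 tilt.py
```

```text
time: 11.82
eef_pos: [0.4412, 0.0935, 0.0978]
tcp_rot: [0.638, 0.77, 0.001, 0.001]
contact_force: [0.7, 0.5, -2.4]
opening: 0.701
finger_force: 5.1
tilt 4471 [16.8  0.2] [ 0.3027  0.0029 -0.0434] [ 0.013 -0.021 -0.041] [ 0.028  0.021 -0.032]
time: 12.03
eef_pos: [0.4403, 0.0934, 0.0956]
tcp_rot: [0.638, 0.77, 0.0, 0.0]
contact_force: [1.1, 0.5, -3.1]
opening: 0.701
finger_force: 3.2
tilt 4172 [18.1 -0.1] [ 0.326  -0.0016 -0.0461] [ 0.013 -0.019 -0.043] [ 0.028  0.023 -0.034]
time: 12.33
eef_pos: [0.44, 0.0934, 0.095]
tcp_rot: [0.638, 0.77, -0.0, -0.0]
contact_force: [-0.6, -0.9, -1.6]
opening: 0.703
finger_force: 0.8
tilt 4251 [14.8  0.2] [ 0.2644  0.0037 -0.0365] [ 0.01  -0.021 -0.035] [ 0.027  0.023 -0.027]
```

```bash
python3 -m inch '[[0.31,0,0,0,0],[0.31,0,0,0,0]]' 20 && python3 tilt.py && python3 - <<'E'
from h import *
p=cam("wrist"); save(p,"w5.png")
E
```

```text
time: 12.55
eef_pos: [0.4401, 0.0934, 0.0952]
tcp_rot: [0.638, 0.77, -0.0, -0.0]
contact_force: [-1.2, 0.2, -1.2]
opening: 0.691
finger_force: 11.5
tilt 4282 [14.8  0.3] [ 0.2647  0.0047 -0.0363] [ 0.01  -0.021 -0.035] [ 0.027  0.023 -0.027]
```

View pics/w5.png

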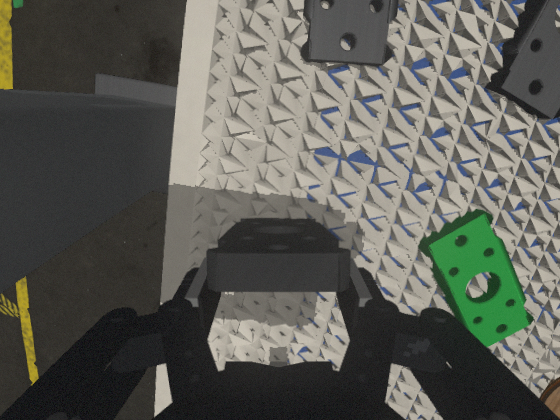

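```bash
python3 -m inch '[[0.303,-0.006,0,-0.001,0],[0.302,-0.012,0,-0.002,0],[0.302,-0.018,0,-0.002,0],[0.302,-0.024,0,-0.002,0],[0.302,-0.024,0,-0.002,0]]' 20 && python3 tilt.py && python3 -m inch '[[0.30,0,0,0.004,0],[0.30,0,0,0.008,0],[0.30,0,0,0.012,0],[0.30,0,0,0.012,0]]' && python3 tilt.py
```

```text
time: 13.07
eef_pos: [0.4452, 0.0686, 0.0975]
tcp_rot: [0.638, 0.77, -0.0, 0.0]
contact_force: [-0.1, 0.1, -1.6]
opening: 0.701
finger_force: 4.6
tilt 4266 [14.7  0.1] [ 0.263   0.002  -0.0364] [ 0.01  -0.021 -0.035] [ 0.026  0.024 -0.027]
time: 13.45
eef_pos: [0.4447, 0.0701, 0.0854]
tcp_rot: [0.638, 0.77, -0.0, -0.0]
contact_force: [-1.7, 0.6, 2.2]
opening: 0.701
finger_force: 4.6
tilt 4562 [16.3 -0.3] [ 0.2915 -0.0056 -0.0465] [ 0.015 -0.019 -0.044] [ 0.031  0.022 -0.035]
```

```bash
python3 -m inch '[[0.34,0,0,0,0],[0.34,0,0,-0.01,0],[0.34,0,0,-0.04,0],[0.34,0,0,-0.07,1.6],[0.34,0,0,-0.10,1.6]]' 30 && python3 -m inch '[[0.34,-0.03,0.004,0,0],[0.34,-0.065,0.008,0,0],[0.34,-0.10,0.012,0,0],[0.34,-0.135,0.016,0,0],[0.34,-0.161,0.02,0,0]]' && python3 -m inch '[[0.34,-0.035,0.004,0,0],[0.34,-0.07,0.008,0,0],[0.34,-0.105,0.012,0,0],[0.34,-0.135,0.016,0,0],[0.34,-0.158,0.018,0,0]]' && python3 -m inch '[[0.34,0,0,0,0],[0.34,0,0,0,0],[0.34,0,0,0,0]]' && python3 tilt.py && python3 - <<'E'
from h import *
s=ctrl.get_state();x=s["eef_pos"]; print(x,np.degrees(2*np.arctan2(s["tcp_rot"][1],s["tcp_rot"][0])))
a=np.radians(9.05); d=x[:2]-[.528,-.187]; print("carrier xy",d@[np.cos(a),np.sin(a)],d@[-np.sin(a),np.cos(a)])
E
```

```text
time: 13.92
eef_pos: [0.444, 0.0699, 0.1858]
tcp_rot: [0.649, 0.761, -0.0, -0.0]
contact_force: [0.3, -0.1, -2.0]
opening: 0.686
finger_force: 33.6
time: 14.33
eef_pos: [0.4904, -0.0884, 0.1855]
tcp_rot: [0.649, 0.761, -0.0, 0.001]
contact_force: [1.0, 0.2, -1.5]
opening: 0.685
finger_force: 33.7
time: 14.75
eef_pos: [0.5333, -0.2417, 0.185]
tcp_rot: [0.649, 0.761, -0.0, 0.0]
contact_force: [-0.1, 0.3, -1.0]
opening: 0.683
finger_force: 33.7
time: 15.0
eef_pos: [0.5326, -0.2384, 0.1847]
tcp_rot: [0.648, 0.761, 0.0, -0.001]
contact_force: [0.4, 0.4, -2.4]
opening: 0.682
finger_force: 33.6
tilt 4537 [15.7 -0.4] [ 0.2815 -0.0069 -0.0457] [ 0.015 -0.019 -0.043] [ 0.03   0.022 -0.034]
[ 0.53260291 -0.23795252  0.18484366] 99.19869232771528
carrier xy -0.003469037682367604 -0.051042252434134516
```

```bash
python3 -m inch '[[0.34,-0.0027,0.0035,0,0],[0.34,-0.0027,0.0035,0.015,0],[0.34,-0.0027,0.0035,0.03,0],[0.34,-0.0027,0.0035,0.037,0],[0.34,-0.0027,0.0035,0.037,0]]' 30 && python3 -m inch '[[0.34,0,0,0.004,0],[0.34,0,0,0.008,0],[0.34,0,0,0.008,0]]'  && python3 - <<'E'
from h import *
p=cam("wrist"); save(p,"w6.png")
E
```

```text
time: 15.47
eef_pos: [0.5358, -0.2395, 0.146]
tcp_rot: [0.648, 0.762, -0.0, -0.002]
contact_force: [-0.6, -0.6, -2.1]
opening: 0.684
finger_force: 33.6
time: 15.72
eef_pos: [0.537, -0.241, 0.1403]
tcp_rot: [0.648, 0.761, -0.0, -0.0]
contact_force: [-0.7, 0.0, -2.2]
opening: 0.686
finger_force: 33.6
```

View pics/w6.png

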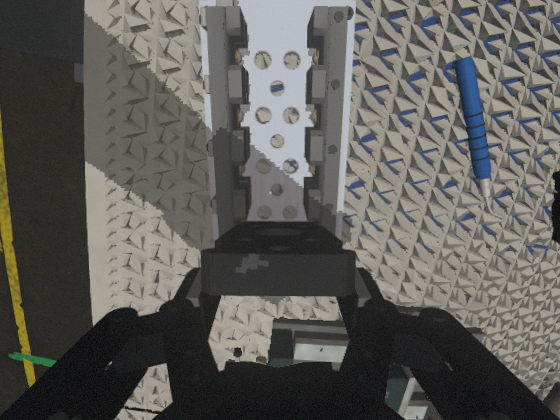

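```bash
python3 -m inch '[[0.303,0,0,0.002,0],[0.303,-0.003,0,0.002,0],[0.303,-0.007,0,0.002,0],[0.303,-0.011,0,0.002,0],[0.303,-0.011,0,0.002,0]]' 20 && python3 tilt.py
```

```text
time: 16.18
eef_pos: [0.5392, -0.2529, 0.1391]
tcp_rot: [0.649, 0.761, 0.0, 0.0]
contact_force: [-1.2, 0.7, 0.1]
opening: 0.699
finger_force: 10.6
tilt 4328 [14.  -0.4] [ 0.2495 -0.0074 -0.0461] [ 0.011 -0.019 -0.044] [ 0.028  0.022 -0.036]
```

```bash
python3 -m inch '[[0.301,-0.002,0,0,0],[0.301,-0.005,0,0,0],[0.301,-0.008,0,0,0],[0.301,-0.008,0,0,0]]' 20 && python3 tilt.py
```

```text
time: 16.57
eef_pos: [0.5398, -0.2604, 0.138]
tcp_rot: [0.649, 0.761, -0.0, -0.0]
contact_force: [-0.5, 0.9, -1.2]
opening: 0.696
finger_force: 6.7
tilt 4293 [14.7 -0.1] [ 0.2625 -0.0015 -0.0461] [ 0.01  -0.019 -0.044] [ 0.027  0.022 -0.036]
```

```bash
python3 -m inch '[[0.34,0,0,0,0],[0.34,0,0,-0.012,0],[0.34,0.012,-0.001,-0.012,0],[0.34,0.023,-0.001,-0.012,0],[0.34,0.023,-0.001,-0.012,0]]' 30 && python3 tilt.py && python3 -m inch '[[0.34,0,0,0.006,0],[0.34,0,0,0.010,0],[0.34,0,0,0.013,0],[0.34,0,0,0.013,0]]' && python3 -m inch '[[0.34,0,0,0.002,0],[0.34,0,0,0.004,0],[0.34,0,0,0.004,0]]' && python3 - <<'E'
from h import *
p=cam("scene"); save(p,"s6.png",(270,230,410,390),4)
E
```

```text
time: 17.03
eef_pos: [0.5349, -0.235, 0.1506]
tcp_rot: [0.648, 0.762, 0.0, -0.0]
contact_force: [0.1, 0.1, -2.5]
opening: 0.684
finger_force: 33.0
tilt 4242 [14.3 -0.1] [ 0.2552 -0.0025 -0.0462] [ 0.011 -0.019 -0.044] [ 0.028  0.022 -0.036]
time: 17.42
eef_pos: [0.539, -0.2399, 0.1452]
tcp_rot: [0.648, 0.761, 0.001, 0.005]
contact_force: [-3.7, 0.9, 21.1]
opening: 0.689
finger_force: 35.1
time: 17.67
eef_pos: [0.5408, -0.2415, 0.1448]
tcp_rot: [0.648, 0.761, 0.001, 0.008]
contact_force: [-6.3, 2.1, 29.7]
opening: 0.687
finger_force: 35.9
```

View pics/s6.png

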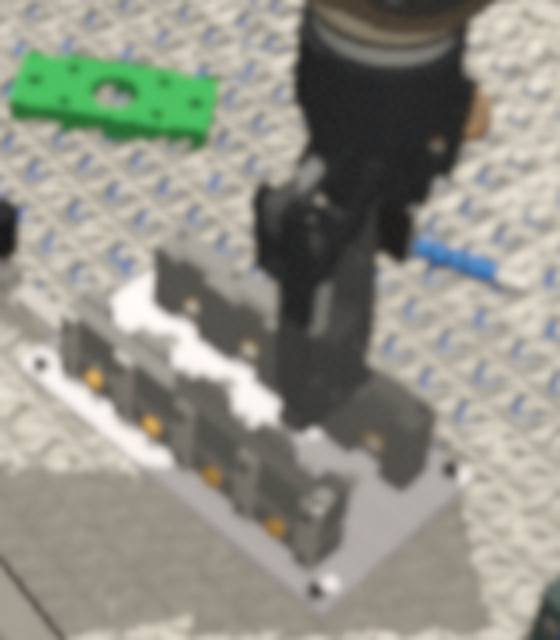

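```bash
python3 -m inch '[[0.34,0,0,-0.006,0],[0.34,0.002,0,-0.012,0],[0.34,0.002,0,-0.012,0]]' 30 && cat > prof.py <<'E'
from h import *
import sys
s=ctrl.get_state(); p=cam("wrist"); X=cloud(p); Rt=R.from_quat(s["tcp_rot"]).as_matrix(); Q=(X-s["eef_pos"])@Rt
a=np.radians(9.05); d=s["eef_pos"][:2]-[.528,-.187]; print("TCP carrier",d@[np.cos(a),np.sin(a)],d@[-np.sin(a),np.cos(a)],s["eef_pos"][2])
E1=np.array([[np.cos(a),np.sin(a)],[-np.sin(a),np.cos(a)]])
for u in (278,255):
  print("col",u)
  for v in range(200,345,6): print(v,(Q[v,u]*1000).round(1)[[0,2]],"carr y,z",((X[v,u,:2]-[.528,-.187])@E1[1]*1000).round(1),(X[v,u,2]*1000).round(1))
# comb top tooth edges: project on carrier y
C=np.dstack([(X[...,:2]-[.528,-.187])@E1.T,X[...,2]])
for lo,hi in ((-.046,-.03),(.03,.046)):
  m=(C[...,0]>lo)&(C[...,0]<hi)&(np.abs(C[...,2]-.058)<.006)&(C[...,1]>-.1)&(C[...,1]<.1)
  h,_=np.histogram(C[m][:,1],np.arange(-.1,.1,.003)); print(lo,h.tolist(),np.median(C[m][:,2]))
E
python3 prof.py
```

```text
time: 17.97
eef_pos: [0.5352, -0.2355, 0.146]
tcp_rot: [0.648, 0.761, 0.0, 0.001]
contact_force: [0.3, -0.7, -0.9]
opening: 0.688
finger_force: 33.1
TCP carrier -0.0005371045382612232 -0.048985254609604845 0.1460199168589399
col 278
200 [15.  83.3] carr y,z -34.1 62.7
206 [16.8 62.6] carr y,z -32.2 83.4
212 [18.7 44.3] carr y,z -30.4 101.7
218 [16.6 38.7] carr y,z -32.4 107.3
224 [12.9 38.1] carr y,z -36.1 107.9
230 [22.   5.8] carr y,z -26.9 140.2
236 [22.7 -3.5] carr y,z -26.3 149.5
242 [ 23.9 -13.1] carr y,z -25.1 159.1
248 [ 24.4 -20.5] carr y,z -24.5 166.5
254 [ 23.1 -23.4] carr y,z -25.9 169.4
260 [ 20.8 -24.5] carr y,z -28.1 170.6
266 [ 26.  -39.1] carr y,z -23.0 185.1
272 [ 25.  -41.8] carr y,z -23.9 187.8
278 [ 21.6 -40.3] carr y,z -27.3 186.3
284 [ 19.6 -41.2] carr y,z -29.4 187.2
290 [ 17.  -41.2] carr y,z -32.0 187.2
296 [ 15.4 -42.7] carr y,z -33.6 188.7
302 [ 12.2 -41.9] carr y,z -36.8 187.9
308 [-128.1  145.5] carr y,z -177.2 0.6
314 [-134.2  143.1] carr y,z -183.3 3.1
320 [-139.8  140. ] carr y,z -188.9 6.2
326 [-143.1  134.1] carr y,z -192.2 12.1
332 [-144.1  125.7] 
[... 954 characters left out ...]
.4
332 [-159.8  144.2] carr y,z -209.0 1.9
338 [-169.7  145.7] carr y,z -218.9 0.4
344 [-176.9  144. ] carr y,z -226.1 2.1
-0.046 [0, 0, 0, 0, 0, 0, 0, 0, 0, 0, 0, 0, 0, 2, 10, 22, 28, 40, 51, 57, 79, 75, 81, 78, 73, 76, 71, 75, 82, 82, 85, 83, 84, 87, 86, 89, 93, 95, 85, 83, 85, 100, 89, 88, 109, 88, 93, 112, 92, 114, 89, 113, 101, 94, 102, 100, 98, 107, 114, 117, 110, 118, 113, 93, 0, 0] 0.057566399739827856
0.03 [0, 0, 0, 0, 0, 0, 0, 0, 0, 0, 0, 0, 0, 0, 4, 12, 21, 29, 34, 50, 62, 68, 81, 72, 68, 75, 72, 72, 79, 80, 82, 82, 80, 85, 83, 83, 89, 88, 95, 88, 87, 89, 103, 86, 91, 109, 88, 113, 90, 110, 95, 114, 92, 102, 98, 100, 103, 105, 117, 115, 114, 116, 109, 92, 0, 0] 0.05768466932228854
```

```bash
python3 -m inch '[[0.34,0,0,-0.012,0],[0.34,-0.006,0.0005,-0.012,0],[0.34,-0.015,0.0005,-0.012,0],[0.34,-0.024,0.0005,-0.012,0],[0.34,-0.024,0.0005,-0.012,0]]' 30 && python3 -m inch '[[0.34,0,0,0.008,0],[0.34,0,0,0.014,0],[0.34,0,0,0.018,0],[0.34,0,0,0.018,0]]' && python3 prof.py | head -9
```

```text
time: 18.43
eef_pos: [0.5392, -0.261, 0.1567]
tcp_rot: [0.649, 0.761, -0.0, -0.0]
contact_force: [0.3, -0.5, -2.1]
opening: 0.69
finger_force: 33.4
time: 18.77
eef_pos: [0.5384, -0.2585, 0.1372]
tcp_rot: [0.648, 0.761, -0.0, -0.001]
contact_force: [0.6, -0.5, -3.2]
opening: 0.688
finger_force: 33.2
TCP carrier -0.0010242349252582474 -0.07224998395513814 0.13719218835802124
col 278
200 [14.1 86.2] carr y,z -58.0 51.0
206 [15.7 65.9] carr y,z -56.4 71.3
212 [18.  46.3] carr y,z -54.2 90.9
218 [16.6 38.7] carr y,z -55.6 98.5
224 [12.5 39. ] carr y,z -59.7 98.2
230 [21.8  6.4] carr y,z -50.4 130.9
236 [22.8 -3.8] carr y,z -49.4 141.0
```

```bash
python3 -m inch '[[0.304,0,0,0.001,0],[0.303,-0.001,0,0.004,0],[0.303,-0.003,0,0.007,0],[0.303,-0.005,0,0.010,0],[0.303,-0.006,0,0.010,0]]' 20 && python3 prof.py | head -9
```

```text
time: 19.23
eef_pos: [0.5398, -0.2643, 0.1283]
tcp_rot: [0.649, 0.761, 0.0, -0.001]
contact_force: [-0.3, 2.1, -2.2]
opening: 0.695
finger_force: 10.5
TCP carrier -0.00047659861818340324 -0.07821280938013997 0.12831633612717167
col 278
200 [18.6 71.2] carr y,z -59.5 57.1
206 [19.9 53. ] carr y,z -58.2 75.4
212 [20.6 38.5] carr y,z -57.5 89.8
218 [16.7 38.5] carr y,z -61.4 89.9
224 [12.6 38.8] carr y,z -65.5 89.5
230 [22.9  3.6] carr y,z -55.3 124.8
236 [23.7 -5.8] carr y,z -54.5 134.2
```

```bash
python3 -m inch '[[0.303,-0.002,0,0.004,0],[0.303,-0.003,0,0.007,0],[0.303,-0.004,0,0.010,0],[0.303,-0.005,0,0.012,0],[0.303,-0.005,0,0.012,0]]' 20 && python3 -m inch '[[0.303,0,0,0.002,0],[0.303,0,0,0.004,0],[0.303,0,0,0.006,0],[0.303,0,0,0.006,0]]' && python3 prof.py | head -12
```

```text
time: 19.7
eef_pos: [0.5408, -0.2698, 0.1165]
tcp_rot: [0.648, 0.761, -0.0, -0.001]
contact_force: [-0.5, 1.1, -2.7]
opening: 0.693
finger_force: 10.2
time: 20.03
eef_pos: [0.5409, -0.2698, 0.1109]
tcp_rot: [0.648, 0.761, -0.0, -0.0]
contact_force: [0.0, 1.9, -2.7]
opening: 0.691
finger_force: 10.2
TCP carrier -0.0002563692700259167 -0.0837864093849335 0.11086869294942053
col 278
200 [23.9 53.2] carr y,z -59.8 57.6
206 [23.9 40.3] carr y,z -59.8 70.6
212 [21.1 37.2] carr y,z -62.7 73.7
218 [17.2 37.1] carr y,z -66.6 73.7
224 [12.9 37.9] carr y,z -70.8 72.9
230 [24.4 -0.1] carr y,z -59.3 110.9
236 [24.9 -8.6] carr y,z -58.9 119.5
242 [ 24.5 -14.4] carr y,z -59.3 125.2
248 [ 24.6 -20.8] carr y,z -59.2 131.7
254 [ 24.2 -25.7] carr y,z -59.6 136.6
```

```bash
python3 -m inch '[[0.2,0,0,0,0],[0.15,0,0,0,0],[0.15,0.008,0,0,0],[0.15,0.016,0,0,0],[0.15,0.016,0,0,0]]' 60 && python3 prof.py | head -15
```

```text
time: 20.5
eef_pos: [0.5384, -0.2526, 0.1116]
tcp_rot: [0.648, 0.762, 0.0, -0.0]
contact_force: [-0.3, -0.3, -0.1]
opening: 0.852
finger_force: 0.0
TCP carrier -7.950089926355409e-05 -0.06646017757869978 0.11157028579560065
col 278
200 [  8.6 104.4] carr y,z -57.8 7.1
206 [  3.7 103.4] carr y,z -62.7 8.2
212 [ 4.4 86. ] carr y,z -62.0 25.6
218 [ 5.9 68.3] carr y,z -60.6 43.3
224 [ 6.3 55. ] carr y,z -60.1 56.6
230 [ 5.7 45.9] carr y,z -60.8 65.7
236 [ 3.5 41.1] carr y,z -63.0 70.5
242 [-1.3 42.3] carr y,z -67.7 69.3
248 [-5.4 42. ] carr y,z -71.9 69.6
254 [ 5.9 10.8] carr y,z -60.6 100.8
260 [5.5 4.6] carr y,z -61.0 107.0
266 [ 5.6 -2.1] carr y,z -60.8 113.7
272 [ 6.  -8.7] carr y,z -60.5 120.3
```

```bash
python3 -m inch '[[1,-0.002,0,0,0],[1,-0.002,0,0,0],[1,-0.002,0,0,0],[1,-0.002,0,0,0],[1,-0.002,0,0,0]]' 60 && python3 -m inch '[[1,0,0,0.001,0],[1,0,0,0.002,0],[1,0,0,0.003,0],[1,0,0,0.003,0]]'
```

```text
time: 20.97
eef_pos: [0.5389, -0.2562, 0.1119]
tcp_rot: [0.648, 0.761, -0.0, -0.0]
contact_force: [-2.4, 1.0, 4.3]
opening: 0.688
finger_force: 63.6
time: 21.3
eef_pos: [0.539, -0.2561, 0.1083]
tcp_rot: [0.648, 0.761, 0.0, 0.0]
contact_force: [-0.8, 1.0, 1.3]
opening: 0.686
finger_force: 63.7
```

```bash
python3 -m inch '[[1,0,0,0.001,0],[1,0,0,0.002,0],[1,0,0,0.002,0]]'
```

```text
time: 21.55
eef_pos: [0.5383, -0.2559, 0.1047]
tcp_rot: [0.648, 0.761, -0.0, -0.0]
contact_force: [0.3, -0.1, -5.2]
opening: 0.685
finger_force: 65.1
```

```bash
python3 -m inch '[[0.2,0,0,0,0],[0.15,0,0,0,0],[0.15,0,0,0,0]]' 30 && python3 prof.py > o.txt; sed -n 1,2p o.txt; sed -n 10,20p o.txt
```

```text
time: 21.8
eef_pos: [0.539, -0.2564, 0.1066]
tcp_rot: [0.648, 0.761, -0.0, 0.0]
contact_force: [0.7, -1.0, 0.6]
opening: 0.845
finger_force: 0.0
TCP carrier -3.685682763403866e-05 -0.07022155057954377 0.10657487393413585
col 278
242 [10.6 16.1] carr y,z -59.6 90.4
248 [10.8  8. ] carr y,z -59.4 98.6
254 [10.4  1.7] carr y,z -59.8 104.9
260 [10.7 -5.4] carr y,z -59.5 111.9
266 [ 10.6 -11.2] carr y,z -59.6 117.8
272 [  8.9 -13.8] carr y,z -61.3 120.3
278 [  6.  -14.4] carr y,z -64.2 121.0
284 [ 11.1 -27.6] carr y,z -59.1 134.2
290 [ 10.6 -31.4] carr y,z -59.6 138.0
296 [  7.8 -31.5] carr y,z -62.4 138.0
302 [  4.8 -31.5] carr y,z -65.4 138.0
```

```bash
python3 -m inch '[[0.1,0,0,-0.03,0],[0,0,0,-0.06,0],[0,0,0,-0.09,0],[0,0.02,0,-0.12,0],[0,0.05,0,-0.15,0]]' 30 && python3 -m inch '[[0,0.035,0.001,0,0],[0,0.07,0.002,0,0],[0,0.11,0.003,0,0],[0,0.15,0.004,0,0],[0,0.19,0.006,0,0]]' && python3 -m inch '[[0,0.04,0.001,0,0],[0,0.08,0.002,0,0],[0,0.12,0.003,0,0],[0,0.16,0.004,0,0],[0,0.2,0.006,0,0]]' && python3 -m inch '[[0,0,0,0,0],[0,0,0,0,0],[0,0,0,0,0]]' && cat > plates.py <<'E'
from h import *
s=ctrl.get_state(); p=cam("wrist"); X=cloud(p); th=2*np.arctan2(s["tcp_rot"][1],s["tcp_rot"][0]); print(s["eef_pos"].round(4),np.degrees(th).round(2))
im=p["pixels"].astype(float); ex=np.array([np.cos(th),np.sin(th)]); ey=np.array([np.sin(th),-np.cos(th)])
m=(X[...,2]>.009)&(X[...,2]<.024)&(im.max(2)<110)&(im.max(2)-im.min(2)<25)
m=cv2.morphologyEx(m.astype(np.uint8),cv2.MORPH_OPEN,np.ones((3,3)))
n,l,st,c=cv2.connectedComponentsWithStats(m)
for i in range(1,n):
    if st[i,4]>1500:
        ys,xs=np.where(l==i); r=cv2.minAreaRect((onz(p,np.c_[xs,ys],0.016)[:,:2]*1000).astype(np.float32))
        a=r[2]+(90 if r[1][1]>r[1][0] else 0); u=np.array([np.cos(np.radians(a)),np.sin(np.radians(a))]); g=np.array(r[0])/1000+.022*u; d=g-s["eef_pos"][:2]
        print(c[i].round(),np.round(r[0],1),np.round(r[1],1),"long",round(a,1),"grip",g.round(4),"tool dx,dy",(d@ex).round(4),(d@ey).round(4),"turn",(np.degrees(th)-a).round(1))
E
python3 plates.py
```

```text
time: 22.27
eef_pos: [0.5311, -0.2087, 0.2578]
tcp_rot: [0.65, 0.76, -0.0, 0.001]
contact_force: [0.8, 0.5, -0.2]
opening: 1.002
finger_force: 0.0
time: 22.68
eef_pos: [0.5061, -0.0172, 0.2565]
tcp_rot: [0.649, 0.761, 0.0, 0.001]
contact_force: [1.3, 0.4, 0.1]
opening: 1.0
finger_force: 0.0
time: 23.1
eef_pos: [0.4802, 0.1816, 0.2565]
tcp_rot: [0.648, 0.761, 0.001, 0.001]
contact_force: [0.0, -0.4, 0.8]
opening: 1.001
finger_force: 0.0
time: 23.35
eef_pos: [0.4808, 0.1797, 0.2561]
tcp_rot: [0.648, 0.762, -0.0, 0.0]
contact_force: [0.6, -0.5, 0.5]
opening: 1.003
finger_force: 0.0
[0.4808 0.1797 0.2561] 99.21
[269.  89.] [455.4 276.4] [ 58.9 129. ] long 97.6 grip [0.4525 0.2982] tool dx,dy 0.1215 -0.0089 turn 1.6
[399. 112.] [612.3 277.3] [129.3  62.4] long 77.1 grip [0.6172 0.2988] tool dx,dy 0.0957 0.1537 turn 22.1
```

```bash
python3 -m inch '[[0,0.03,-0.003,0.01,1.6],[0,0.06,-0.006,0.03,1.6],[0,0.09,-0.0089,0.06,1.6],[0,0.1175,-0.0089,0.10,1.6],[0,0.1175,-0.0089,0.14,1.6]]' 30 && python3 -m inch '[[0,0,0,0.03,0],[0,0,0,0.06,0],[0,0,0,0.09,0],[0,0,0,0.09,0]]' && python3 - <<'E'
from h import *
p=cam("wrist"); save(p,"w7.png",None,.7)
E
```

```text
time: 23.82
eef_pos: [0.4551, 0.2958, 0.122]
tcp_rot: [0.659, 0.752, 0.003, 0.001]
contact_force: [0.6, -0.1, -0.2]
opening: 1.003
finger_force: 0.0
time: 24.15
eef_pos: [0.4493, 0.2903, 0.0243]
tcp_rot: [0.66, 0.751, -0.006, -0.003]
contact_force: [-2.0, -0.4, -0.5]
opening: 0.999
finger_force: 0.0
```

View pics/w7.png

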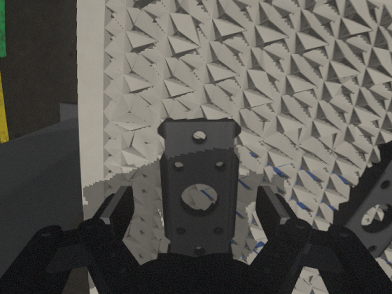

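```bash
python3 -m inch '[[0,0,0,0.013,0],[0,0,0,0.026,0],[0.15,0,0,0.027,0],[0.3,0,0,0.027,0],[0.4,0,0,0.027,0]]' 30 && python3 -m inch '[[0.4,0,0,0,0],[0.4,0,0,0,0],[0.4,-0.005,0,-0.02,0],[0.4,-0.02,0,-0.04,0],[0.4,-0.04,0,-0.07,0]]' && python3 -m inch '[[0.32,-0.015,0,-0.01,0],[0.31,-0.03,0,-0.02,0],[0.305,-0.04,0,-0.03,0],[0.305,-0.04,0,-0.03,0]]' && python3 -m inch '[[0.30,0,0,0,0],[0.30,0,0,0,0]]' && cat > face.py <<'E'
from h import *
s=ctrl.get_state(); p=cam("wrist"); X=cloud(p); Q=(X-s["eef_pos"])@R.from_quat(s["tcp_rot"]).as_matrix()
a=np.radians(9.05); d=s["eef_pos"][:2]-[.528,-.187]; print("TCP carrier",(1000*d@[np.cos(a),np.sin(a)]).round(1),(1000*d@[-np.sin(a),np.cos(a)]).round(1),(1000*s["eef_pos"][2]).round(1))
P=Q[:,230:330].reshape(-1,3); P=P[np.isfinite(P[:,0])&(np.abs(P[:,1])<.027)&(np.abs(P[:,0])<.1)&(P[:,2]<.08)&(P[:,2]>-.08)]
zt=np.percentile(P[:,2],1); print("top z",(1000*zt).round(1))
for z in np.arange(zt,zt+.125,.012):
    k=P[np.abs(P[:,2]-z)<.004]
    if len(k)>20: print("z",(1000*z).round(),"x face max",(1000*np.percentile(k[:,0],[5,97])).round(1),len(k))
E
python3 face.py
```

```text
time: 24.62
eef_pos: [0.454, 0.2941, 0.0046]
tcp_rot: [0.659, 0.752, 0.001, 0.0]
contact_force: [0.5, -0.3, -1.1]
opening: 0.688
finger_force: 32.7
time: 25.03
eef_pos: [0.4565, 0.254, 0.0724]
tcp_rot: [0.658, 0.753, -0.002, -0.001]
contact_force: [1.1, -0.4, -1.4]
opening: 0.69
finger_force: 33.4
time: 25.37
eef_pos: [0.4655, 0.2137, 0.1061]
tcp_rot: [0.66, 0.752, 0.002, 0.001]
contact_force: [0.5, 0.8, -0.7]
opening: 0.699
finger_force: 19.0
time: 25.53
eef_pos: [0.4633, 0.2148, 0.103]
tcp_rot: [0.659, 0.752, -0.0, -0.0]
contact_force: [0.1, 0.4, -2.0]
opening: 0.699
finger_force: 6.9
TCP carrier -0.7 407.0 103.0
top z -79.4
z -79.0 x face max [11.8 13.6] 1345
z -67.0 x face max [10.7 12.2] 137
z -7.0 x face max [-45.1  47.2] 13553
z 5.0 x face max [-33.1  47.7] 678
```

```bash
sed -i 's/(P\[:,2\]>-.08)/(P[:,2]>-.06)/' face.py && python3 -m inch '[[0.30,0,0,0,0],[0.30,0,0,0,0],[0.30,0,0,0,0]]' && python3 face.py && python3 -m inch '[[0.299,0,0,0,0],[0.299,0,0,0,0]]' && python3 face.py
```

```text
time: 25.83
eef_pos: [0.4634, 0.2148, 0.1031]
tcp_rot: [0.659, 0.752, -0.0, -0.0]
contact_force: [-0.3, -0.1, -1.5]
opening: 0.702
finger_force: 6.9
TCP carrier -0.6 407.0 103.1
top z -12.1
z -12.0 x face max [-43.1  46.2] 14184
z -0.0 x face max [-34.2  47.7] 1341
time: 26.05
eef_pos: [0.4638, 0.2146, 0.1036]
tcp_rot: [0.659, 0.752, -0.0, -0.0]
contact_force: [0.4, 0.6, -0.0]
opening: 0.702
finger_force: 3.7
TCP carrier -0.2 406.7 103.6
top z -18.4
z -18.0 x face max [25.2 46.8] 4257
z -6.0 x face max [-38.   48.7] 5433
z 6.0 x face max [-61.8 -20.7] 845
```

```bash
python3 -m inch '[[0.299,0,0,0,0]]' | grep -E "force" && python3 face.py &&  python3 -m inch '[[0.299,0,0,0,0],[0.299,0,0,0,0]]' | grep force && python3 face.py
```

```text
contact_force: [-0.5, 0.3, -1.5]
finger_force: 3.5
TCP carrier -0.2 406.6 103.7
top z -26.9
z -27.0 x face max [34.3 44.6] 2405
z -15.0 x face max [ 8.4 48.9] 3661
z -3.0 x face max [-19.7   9.3] 1097
z 9.0 x face max [-46.3 -19.8] 1990
z 21.0 x face max [-74.5 -23. ] 1198
contact_force: [0.3, 0.3, -2.1]
finger_force: 3.0
TCP carrier -0.2 406.6 103.7
top z -44.5
z -44.0 x face max [20.4 30.3] 2734
z -32.0 x face max [32.2 33. ] 99
z -20.0 x face max [26.9 28.8] 120
z -8.0 x face max [23.7 24.5] 100
z 40.0 x face max [4.1 5.6] 116
z 52.0 x face max [-2.  -1.5] 46
z 76.0 x face max [-11.  -10.3] 70
```

```bash
python3 -m inch '[[0.299,0,0,0,0],[0.299,0,0,0,0]]' | grep force && python3 face.py && python3 -m inch '[[0.33,0,0,0,0],[0.33,0,0,0,0]]' | grep force && python3 face.py
```

```text
contact_force: [-0.8, 1.2, -1.4]
finger_force: 3.1
TCP carrier -0.2 406.6 103.7
top z -45.3
z -45.0 x face max [13.6 28.2] 4154
z -33.0 x face max [26.1 27.7] 520
z -21.0 x face max [24.1 25.6] 533
z -9.0 x face max [22.  23.5] 362
z 3.0 x face max [20.1 21.5] 384
z 15.0 x face max [18.1 19.4] 163
z 27.0 x face max [12.8 17.4] 188
z 39.0 x face max [ 9.  15.3] 470
z 51.0 x face max [11.6 13.3] 139
z 63.0 x face max [10.1 11.4] 149
z 75.0 x face max [7.5 9.3] 138
contact_force: [0.9, 0.3, -1.5]
finger_force: 32.5
TCP carrier -0.2 406.6 103.7
top z -45.0
z -45.0 x face max [13.4 28.3] 4201
z -33.0 x face max [26.2 27.6] 538
z -21.0 x face max [24.2 25.6] 533
z -9.0 x face max [21.9 23.6] 369
z 3.0 x face max [20.1 21.6] 383
z 15.0 x face max [18.1 19.4] 153
z 27.0 x face max [13.  17.4] 187
z 39.0 x face max [ 8.8 15.3] 450
z 51.0 x face max [11.6 13.5] 162
z 63.0 x face max [10.2 11.4] 137
z 75.0 x face max [7.3 9.3] 134
```

```bash
python3 -m inch '[[0.34,0,0,-0.03,-1.5],[0.34,0,0,-0.06,-1.5],[0.34,-0.02,0,-0.085,-1.5],[0.34,-0.05,0,-0.085,-1.5],[0.34,-0.08,0,-0.085,-1.5]]' 30 && python3 -m inch '[[0.34,-0.035,0,0,0],[0.34,-0.07,0,0,0],[0.34,-0.11,0,0,0],[0.34,-0.15,0.001,0,0],[0.34,-0.19,0.001,0,0]]' && python3 -m inch '[[0.34,-0.04,0.001,0,0],[0.34,-0.08,0.001,0,0],[0.34,-0.12,0.001,0,0],[0.34,-0.15,0.001,0,0],[0.34,-0.16,0.001,0,0]]' && python3 -m inch '[[0.34,0,0,0,0],[0.34,0,0,0.01,0],[0.34,0,0,0.02,0],[0.34,0,0,0.02,0]]' && python3 face.py
```

```text
time: 27.3
eef_pos: [0.4758, 0.135, 0.1915]
tcp_rot: [0.648, 0.762, 0.002, 0.002]
contact_force: [-0.0, -1.1, -1.0]
opening: 0.688
finger_force: 33.4
time: 27.72
eef_pos: [0.5053, -0.054, 0.1889]
tcp_rot: [0.649, 0.761, 0.0, 0.0]
contact_force: [0.5, -0.4, -1.4]
opening: 0.686
finger_force: 33.4
time: 28.13
eef_pos: [0.5318, -0.2146, 0.1889]
tcp_rot: [0.651, 0.759, -0.0, 0.001]
contact_force: [0.7, 0.4, -1.2]
opening: 0.689
finger_force: 33.3
time: 28.47
eef_pos: [0.5296, -0.2073, 0.1651]
tcp_rot: [0.648, 0.761, -0.0, -0.003]
contact_force: [0.1, 1.1, -2.5]
opening: 0.688
finger_force: 33.3
TCP carrier -1.6 -20.3 165.1
top z -44.8
z -45.0 x face max [13.7 28.2] 4129
z -33.0 x face max [26.2 27.5] 530
z -21.0 x face max [24.1 25.5] 527
z -9.0 x face max [21.8 23.5] 352
z 3.0 x face max [20.1 21.5] 377
z 15.0 x face max [18.1 19.4] 151
z 27.0 x face max [-54.7  16.8] 1946
z 39.0 x face max [ 8.7 15.2] 427
z 51.0 x face max [11.7 13.5] 171
z 63.0 x face max [10.1 11.3] 142
z 75.0 x face max [7.  9.4] 141
```

```bash
python3 -m inch '[[0.34,-0.003,0.0015,0.008,0],[0.34,-0.003,0.0015,0.016,0],[0.34,-0.003,0.0015,0.024,0],[0.34,-0.003,0.0015,0.030,0],[0.34,-0.003,0.0015,0.030,0]]' 30 && python3 face.py | head -1 && python3 -m inch '[[0.304,0,0,0.001,0],[0.303,-0.002,0,0.003,0],[0.303,-0.005,0,0.006,0],[0.303,-0.008,0,0.008,0],[0.303,-0.008,0,0.008,0]]' 20 && python3 face.py
```

```text
time: 28.93
eef_pos: [0.5323, -0.2115, 0.1365]
tcp_rot: [0.649, 0.761, 0.0, -0.002]
contact_force: [-0.3, 1.7, -1.8]
opening: 0.691
finger_force: 33.8
TCP carrier 0.4 -24.9 136.5
time: 29.4
eef_pos: [0.5345, -0.2213, 0.13]
tcp_rot: [0.649, 0.76, -0.0, -0.0]
contact_force: [-0.7, 1.0, -1.9]
opening: 0.7
finger_force: 11.1
TCP carrier 1.0 -34.9 130.0
top z -45.9
z -46.0 x face max [10.9 26.2] 4228
z -34.0 x face max [24.7 25.9] 711
z -22.0 x face max [24.2 25.1] 730
z -10.0 x face max [-39.6  24.2] 3036
z 2.0 x face max [-25.4  23.7] 806
z 14.0 x face max [22.2 23. ] 196
z 26.0 x face max [16.6 22.3] 286
z 38.0 x face max [12.3 21.5] 626
z 50.0 x face max [19.5 20.8] 252
z 62.0 x face max [19.5 20.2] 215
z 74.0 x face max [18.9 88.9] 972
```

```bash
python3 -m inch '[[0.303,-0.002,-0.001,0.005,0],[0.303,-0.004,-0.001,0.010,0],[0.303,-0.005,-0.001,0.015,0],[0.303,-0.006,-0.001,0.020,0],[0.303,-0.006,-0.001,0.020,0]]' 20 && python3 -m inch '[[0.303,0,0,0.001,0],[0.303,0,0,0.003,0],[0.303,0,0,0.003,0]]' | grep -E "pos|force" && python3 face.py
```

```text
time: 29.87
eef_pos: [0.5339, -0.2266, 0.109]
tcp_rot: [0.649, 0.761, -0.0, -0.001]
contact_force: [0.2, 1.7, -2.0]
opening: 0.697
finger_force: 10.7
eef_pos: [0.5346, -0.2267, 0.1074]
contact_force: [-0.5, 0.6, -1.4]
finger_force: 10.8
TCP carrier 0.3 -40.2 107.4
top z -46.2
z -46.0 x face max [ 9.7 25.3] 4282
z -34.0 x face max [-28.1  25.2] 1688
z -22.0 x face max [-19.9  25.1] 1876
z -10.0 x face max [-23.3  25. ] 1475
z 2.0 x face max [24.2 24.9] 574
z 14.0 x face max [24.1 24.9] 227
z 26.0 x face max [18.5 24.7] 349
z 38.0 x face max [13.8 24.6] 686
z 50.0 x face max [24.  94.3] 1203
z 62.0 x face max [23.9 93.7] 481
z 74.0 x face max [23.  93.7] 380
```

```bash
python3 -m inch '[[0.2,0,0,0,0],[0.15,0,0,0,0],[0.15,0.008,0,0,0],[0.15,0.017,0,0,0],[0.15,0.017,0,0,0]]' 60 && python3 face.py | head -4 && python3 -m inch '[[1,0,0,0,0],[1,0,0,0,0],[1,0,0,0,0],[1,0,0,0,0],[1,0,0,0,0]]' 60 && python3 -m inch '[[1,0,0,0.001,0],[1,0,0,0.002,0],[1,0,0,0.003,0],[1,0,0,0.004,0],[1,0,0,0.004,0]]'
```

```text
time: 30.58
eef_pos: [0.5317, -0.2084, 0.1078]
tcp_rot: [0.649, 0.761, 0.0, -0.0]
contact_force: [0.5, 1.1, -0.9]
opening: 0.848
finger_force: 0.0
TCP carrier 0.2 -21.7 107.8
top z -42.6
z -43.0 x face max [-10.4   5.2] 3753
z -31.0 x face max [4.1 5.7] 984
time: 31.05
eef_pos: [0.5319, -0.21, 0.1082]
tcp_rot: [0.649, 0.761, -0.0, -0.0]
contact_force: [-2.3, 2.0, 4.8]
opening: 0.688
finger_force: 63.5
time: 31.47
eef_pos: [0.5319, -0.2098, 0.103]
tcp_rot: [0.649, 0.761, 0.0, -0.0]
contact_force: [0.1, 1.5, -0.6]
opening: 0.689
finger_force: 64.1
```

```bash
python3 -m inch '[[1,0,0,0.001,0],[1,0,0,0.002,0],[1,0,0,0.002,0]]' | grep -E "pos|force" && python3 -m inch '[[0.2,0,0,0,0],[0.15,0,0,0,0],[0.15,0,0,0,0]]' 30 | grep -E "pos|force" && python3 face.py | head -12
```

```text
eef_pos: [0.5313, -0.2098, 0.0999]
contact_force: [0.4, 0.1, -6.8]
finger_force: 65.3
eef_pos: [0.5324, -0.2105, 0.1022]
contact_force: [0.3, -0.4, -0.3]
finger_force: 0.0
TCP carrier 0.6 -23.9 102.2
top z -36.4
z -36.0 x face max [-6.7  8.6] 3607
z -24.0 x face max [-36.2   8.9] 1306
z -12.0 x face max [-36.5   8.8] 1904
z -0.0 x face max [-36.2   8.5] 918
z 12.0 x face max [7.6 8.6] 620
z 24.0 x face max [7.6 8.5] 251
z 36.0 x face max [1.2 8.6] 358
z 48.0 x face max [-2.7 79.7] 1729
z 60.0 x face max [ 7.  98.6] 545
z 72.0 x face max [ 7.8 98.6] 430
```

```bash
python3 -m inch '[[0.1,0,0,-0.03,0],[0,0,0,-0.06,0],[0,0,0,-0.09,0],[0,0.02,0,-0.12,0],[0,0.05,0.01,-0.15,0]]' 30 && python3 -m inch '[[0,0.035,0.008,0,0],[0,0.07,0.016,0,0],[0,0.11,0.024,0,0],[0,0.15,0.032,0,0],[0,0.18,0.04,0,0]]' && python3 -m inch '[[0,0.035,0.008,0,7],[0,0.07,0.016,0,14],[0,0.11,0.024,0,21],[0,0.15,0.036,0,22],[0,0.16,0.04,0,22]]' && python3 -m inch '[[0,0,0,0,0],[0,0,0,0,0],[0,0,0,0,0]]' && python3 plates.py
```

```text
time: 32.43
eef_pos: [0.5333, -0.162, 0.2527]
tcp_rot: [0.65, 0.76, -0.0, 0.001]
contact_force: [0.4, -0.6, -0.3]
opening: 1.001
finger_force: 0.0
time: 32.85
eef_pos: [0.5446, 0.0262, 0.2512]
tcp_rot: [0.649, 0.761, 0.001, 0.0]
contact_force: [0.5, -0.5, 0.5]
opening: 1.0
finger_force: 0.0
time: 33.27
eef_pos: [0.559, 0.1923, 0.2511]
tcp_rot: [0.782, 0.624, 0.001, -0.0]
contact_force: [-0.7, -0.1, 0.7]
opening: 0.997
finger_force: 0.0
time: 33.52
eef_pos: [0.5593, 0.1871, 0.2505]
tcp_rot: [0.782, 0.623, -0.0, 0.0]
contact_force: [0.5, -0.3, 0.8]
opening: 1.0
finger_force: 0.0
[0.5593 0.1871 0.2505] 77.04
[307.  88.] [614.2 277.1] [128.8  59.8] long 77.1 grip [0.6191 0.2985] tool dx,dy 0.122 0.0334 turn -0.1
[521. 134.] [886.1 159.4] [ 62.3 252.1] long 96.9 grip [0.8835 0.1812] tool dx,dy 0.0669 0.3173 turn -19.8
```

```bash
python3 -m inch '[[0,0.03,0.01,0.01,0],[0,0.06,0.02,0.03,0],[0,0.09,0.0334,0.06,0],[0,0.119,0.0334,0.10,0],[0,0.119,0.0334,0.14,0]]' 30 && python3 -m inch '[[0,0,0,0.03,0],[0,0,0,0.06,0],[0,0,0,0.08,0],[0,0,0,0.08,0]]' && python3 - <<'E'
from h import *
p=cam("wrist"); save(p,"w8.png",None,.7)
E
```

```text
time: 33.98
eef_pos: [0.6215, 0.2973, 0.1193]
tcp_rot: [0.782, 0.623, 0.004, 0.001]
contact_force: [1.4, 0.3, -0.8]
opening: 0.999
finger_force: 0.0
time: 34.32
eef_pos: [0.6145, 0.2925, 0.0309]
tcp_rot: [0.783, 0.622, -0.005, -0.002]
contact_force: [-0.9, 0.0, -0.3]
opening: 0.999
finger_force: 0.0
```

View pics/w8.png

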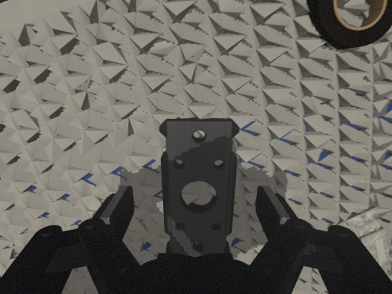

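Plate B lies centred between the fingers (bore at about (198,193) in the reduced picture). Grip, lift, let it swing down.

```bash
python3 -m inch '[[0,0,0,0.016,0],[0,0,0,0.032,0],[0.15,0,0,0.032,0],[0.3,0,0,0.032,0],[0.4,0,0,0.032,0]]' 30 && python3 -m inch '[[0.4,0,0,0,0],[0.4,0,0,0,0],[0.4,-0.005,0,-0.02,0],[0.4,-0.02,0,-0.04,0],[0.4,-0.04,0,-0.07,0]]' && python3 -m inch '[[0.32,-0.015,0,-0.01,0],[0.31,-0.03,0,-0.02,0],[0.305,-0.04,0,-0.03,0],[0.305,-0.04,0,-0.03,0]]' && python3 -m inch '[[0.30,0,0,0,0],[0.30,0,0,0,0],[0.299,0,0,0,0],[0.299,0,0,0,0]]' && python3 face.py
```

```text
time: 34.78
eef_pos: [0.6187, 0.2956, 0.0061]
tcp_rot: [0.782, 0.623, 0.0, 0.0]
contact_force: [1.2, 0.6, -1.3]
opening: 0.69
finger_force: 33.4
time: 35.2
eef_pos: [0.6072, 0.2567, 0.0735]
tcp_rot: [0.782, 0.624, -0.002, -0.001]
contact_force: [0.3, 0.2, -0.2]
opening: 0.689
finger_force: 33.4
time: 35.53
eef_pos: [0.6014, 0.2164, 0.1081]
tcp_rot: [0.783, 0.622, 0.002, 0.001]
contact_force: [0.1, -0.4, -1.2]
opening: 0.699
finger_force: 17.8
time: 35.87
eef_pos: [0.5997, 0.2181, 0.1042]
tcp_rot: [0.782, 0.623, -0.001, -0.0]
contact_force: [0.8, -0.3, -1.6]
opening: 0.702
finger_force: 3.1
TCP carrier 134.5 388.8 104.2
top z -25.7
z -26.0 x face max [33.4 43.1] 2274
z -14.0 x face max [ 8.8 47.7] 3575
z -2.0 x face max [-17.5   8.2] 1196
z 10.0 x face max [-42.9 -20.7] 1857
z 22.0 x face max [-69.2 -22.8] 1220
```

```bash
python3 -m inch '[[0.299,0,0,0,0],[0.299,0,0,0,0],[0.299,0,0,0,0]]' | grep force && python3 face.py && python3 -m inch '[[0.299,0,0,0,0],[0.33,0,0,0,0],[0.33,0,0,0,0]]' && python3 face.py
```

```text
contact_force: [-0.7, -0.1, -2.1]
finger_force: 1.5
TCP carrier 135.0 388.4 105.2
top z -37.6
z -38.0 x face max [ 7.7 23.3] 3746
z -26.0 x face max [23.2 25.1] 958
z -14.0 x face max [25.2 26.9] 961
z -2.0 x face max [25.1 28.6] 837
z 10.0 x face max [28.8 30.3] 646
z 22.0 x face max [30.5 32.1] 291
z 34.0 x face max [25.5 33.8] 460
z 46.0 x face max [20.  35.5] 739
z 58.0 x face max [34.9 37.2] 374
z 70.0 x face max [37.7 38.9] 287
z 82.0 x face max [38.7 39.9] 54
time: 36.47
eef_pos: [0.6002, 0.2175, 0.1054]
tcp_rot: [0.782, 0.623, -0.0, 0.0]
contact_force: [0.5, -0.5, -1.6]
opening: 0.675
finger_force: 26.4
TCP carrier 135.0 388.1 105.4
top z -26.2
z -26.0 x face max [10.1 24.9] 3620
z -14.0 x face max [23.3 24.4] 475
z -2.0 x face max [21.7 22.9] 469
z 10.0 x face max [19.8 21.5] 345
z 22.0 x face max [18.8 20. ] 310
z 34.0 x face max [17.3 18.5] 134
z 46.0 x face max [12.8 16.9] 169
z 58.0 x face max [ 8.6 15.4] 424
z 70.0 x face max [12.6 13.8] 124
z 82.0 x face max [12.2 12.5] 40
```

```bash
python3 -m inch '[[0.36,0,0,-0.02,0],[0.36,0,0,-0.045,-6],[0.36,0,0,-0.07,-12],[0.36,0,0,-0.09,-18],[0.36,0,0,-0.105,-22.1]]' 30 && python3 -m inch '[[0.36,-0.036,-0.013,0,0],[0.36,-0.072,-0.026,0,0],[0.36,-0.108,-0.039,0,0],[0.36,-0.144,-0.052,0,0],[0.36,-0.18,-0.065,0,0]]' && python3 -m inch '[[0.36,-0.036,-0.013,0,0],[0.36,-0.072,-0.026,0,0],[0.36,-0.108,-0.039,0,0],[0.36,-0.144,-0.052,0,0],[0.36,-0.18,-0.067,0,0]]' && python3 -m inch '[[0.36,-0.009,-0.003,0,0],[0.36,-0.009,-0.003,0,0],[0.36,-0.009,-0.003,0,0]]' && python3 face.py
```

```text
time: 36.93
eef_pos: [0.6011, 0.2178, 0.2133]
tcp_rot: [0.647, 0.763, 0.001, 0.001]
contact_force: [-0.6, -0.4, -1.9]
opening: 0.675
finger_force: 32.4
time: 37.35
eef_pos: [0.5641, 0.0282, 0.2107]
tcp_rot: [0.648, 0.761, 0.0, 0.0]
contact_force: [0.6, -0.3, -1.5]
opening: 0.67
finger_force: 32.4
time: 37.77
eef_pos: [0.5268, -0.1606, 0.2108]
tcp_rot: [0.648, 0.761, 0.0, 0.001]
contact_force: [0.2, 0.7, -2.2]
opening: 0.668
finger_force: 32.5
time: 38.02
eef_pos: [0.5256, -0.1683, 0.2104]
tcp_rot: [0.649, 0.761, 0.0, -0.0]
contact_force: [-0.3, 1.3, -1.5]
opening: 0.67
finger_force: 32.7
TCP carrier 0.5 18.8 210.4
top z -26.4
z -26.0 x face max [ 9.3 24.3] 3583
z -14.0 x face max [23.6 24.6] 626
z -2.0 x face max [23.7 24.5] 637
z 10.0 x face max [22.4 24.4] 512
z 22.0 x face max [23.7 24.4] 434
z 34.0 x face max [23.6 24.3] 176
z 46.0 x face max [18.9 24.2] 262
z 58.0 x face max [14.5 24.1] 558
z 70.0 x face max [-93.5  24. ] 1216
z 82.0 x face max [-79.   23.9] 161
```

```bash
python3 -m inch '[[0.36,-0.007,0,0,0],[0.36,-0.0145,-0.0005,0,0],[0.36,-0.0145,-0.0005,0.012,0],[0.36,-0.0145,-0.0005,0.024,0],[0.36,-0.0145,-0.0005,0.034,0]]' 30 && python3 face.py | head -5 && python3 -m inch '[[0.36,0,0,0.006,0],[0.36,0,0,0.012,0],[0.36,0,0,0.018,0],[0.36,0,0,0.023,0],[0.36,0,0,0.023,0]]' && python3 face.py | head -8
```

```text
time: 38.48
eef_pos: [0.527, -0.1818, 0.1742]
tcp_rot: [0.648, 0.761, -0.0, -0.001]
contact_force: [-0.1, -0.2, -1.5]
opening: 0.67
finger_force: 32.8
TCP carrier -0.2 5.3 174.2
top z -26.0
z -26.0 x face max [ 9.8 24.6] 3594
z -14.0 x face max [23.3 24.2] 519
z -2.0 x face max [22.2 23.2] 509
time: 38.95
eef_pos: [0.5309, -0.1852, 0.1612]
tcp_rot: [0.648, 0.762, 0.0, 0.005]
contact_force: [-4.7, 0.8, 20.9]
opening: 0.672
finger_force: 33.2
TCP carrier 3.2 1.3 161.2
top z -26.6
z -27.0 x face max [ 9.8 24.7] 3632
z -15.0 x face max [23.3 24.4] 514
z -3.0 x face max [22.3 23.3] 511
z 9.0 x face max [20.4 22.2] 387
z 21.0 x face max [-74.9  20.8] 2928
z 33.0 x face max [-61.7  20. ] 630
```

```bash
python3 -m inch '[[0.36,0,0,-0.01,0],[0.36,0,0,-0.018,0],[0.36,0.005,0,-0.018,0],[0.36,0.010,0,-0.018,0],[0.36,0.010,0,-0.018,0]]' 30 && python3 -m inch '[[0.36,0,0,0,0],[0.36,0,0,0,0]]' | grep -E "pos|force" && python3 face.py
```

```text
time: 39.42
eef_pos: [0.525, -0.1712, 0.1701]
tcp_rot: [0.648, 0.762, -0.0, -0.001]
contact_force: [-0.2, 1.2, -0.9]
opening: 0.668
finger_force: 32.9
eef_pos: [0.5254, -0.1723, 0.1703]
contact_force: [0.2, -0.1, -1.7]
finger_force: 33.1
TCP carrier -0.2 14.9 170.3
top z -26.0
z -26.0 x face max [10.4 24.8] 3539
z -14.0 x face max [22.9 24.3] 432
z -2.0 x face max [21.  22.3] 423
z 10.0 x face max [18.8 20.5] 300
z 22.0 x face max [17.5 18.8] 288
z 34.0 x face max [-88.2  15.6] 3841
z 46.0 x face max [-78.9  14.7] 628
z 58.0 x face max [-75.5  13. ] 849
z 70.0 x face max [-78.9  11.1] 404
z 82.0 x face max [9.1 9.5] 51
```

```bash
python3 -m inch '[[0.6,0,0,0,0],[0.6,0,0,0,0],[0.6,0.003,0,0,0],[0.6,0.007,0,0,0],[0.6,0.007,0,0,0]]' 70 && python3 face.py && python3 -m inch '[[0.6,0,0,0.006,0],[0.6,0,0,0.010,0],[0.6,0,0,0.014,0],[0.6,0,0,0.014,0]]' && python3 face.py|head -6
```

```text
time: 40.05
eef_pos: [0.5246, -0.1651, 0.1713]
tcp_rot: [0.648, 0.761, 0.0, -0.0]
contact_force: [0.5, 0.6, -0.9]
opening: 0.638
finger_force: 73.8
TCP carrier 0.1 22.2 171.3
top z -25.5
z -25.0 x face max [10.  24.6] 3534
z -13.0 x face max [23.3 24.3] 492
z -1.0 x face max [22.1 23.1] 496
z 11.0 x face max [20.1 22. ] 373
z 23.0 x face max [19.9 20.8] 341
z 35.0 x face max [-92.1  19. ] 3438
z 47.0 x face max [-83.6  18.1] 1083
z 59.0 x face max [-82.7  17.1] 846
z 71.0 x face max [-86.3  16.1] 356
z 83.0 x face max [14.5 14.8] 25
time: 40.43
eef_pos: [0.524, -0.1655, 0.1558]
tcp_rot: [0.648, 0.761, -0.0, -0.001]
contact_force: [0.3, 0.0, -2.2]
opening: 0.639
finger_force: 74.0
TCP carrier -0.5 21.8 155.8
top z -25.4
z -25.0 x face max [10.1 24.7] 3563
z -13.0 x face max [22.9 24.2] 450
z -1.0 x face max [21.4 22.6] 441
z 11.0 x face max [19.3 21.1] 338
```

```bash
python3 -m inch '[[0.6,-0.001,0,0.003,0],[0.6,-0.003,0,0.006,0],[0.6,-0.005,0,0.008,0],[0.6,-0.007,0,0.010,0],[0.6,-0.007,0,0.010,0]]' 40 && python3 face.py
```

```text
time: 40.9
eef_pos: [0.5257, -0.173, 0.1468]
tcp_rot: [0.649, 0.761, -0.0, -0.0]
contact_force: [-0.4, -0.7, -2.0]
opening: 0.646
finger_force: 73.7
TCP carrier -0.0 14.2 146.8
top z -25.5
z -25.0 x face max [10.  24.6] 3536
z -13.0 x face max [23.3 24.3] 509
z -1.0 x face max [22.3 23.3] 517
z 11.0 x face max [-45.5  21.9] 3015
z 23.0 x face max [-75.7  21. ] 1661
z 35.0 x face max [-74.4  19.9] 1209
z 47.0 x face max [-79.3  19. ] 220
z 59.0 x face max [10.4 17.9] 416
z 71.0 x face max [15.5 17. ] 184
```

Entering freely. Follow down and toward upright.

```bash
python3 -m inch '[[0.6,-0.002,0,0.003,0],[0.6,-0.004,0,0.006,0],[0.6,-0.006,0,0.009,0],[0.6,-0.008,0,0.012,0],[0.6,-0.008,0,0.012,0]]' 40 && python3 face.py
```

```text
time: 41.37
eef_pos: [0.5268, -0.1807, 0.1344]
tcp_rot: [0.649, 0.761, -0.0, -0.001]
contact_force: [-0.4, -0.3, -1.9]
opening: 0.645
finger_force: 73.4
TCP carrier -0.2 6.4 134.4
top z -25.7
z -26.0 x face max [ 9.5 24.4] 3554
z -14.0 x face max [23.6 24.5] 591
z -2.0 x face max [-36.6  24. ] 3501
z 10.0 x face max [-68.3  23.8] 2018
z 22.0 x face max [-66.8  23.5] 1563
z 34.0 x face max [-71.6  23.3] 187
z 46.0 x face max [17.7 23. ] 230
z 58.0 x face max [13.5 22.7] 481
z 70.0 x face max [20.8 22.4] 203
z 82.0 x face max [21.7 79.8] 110
```

```bash
python3 -m inch '[[0.6,-0.001,0,0.003,0],[0.6,-0.001,0,0.006,0],[0.6,-0.001,0,0.008,0],[0.6,-0.001,0,0.008,0]]' 40 && python3 -m inch '[[0.3,0,0,0,0],[0.15,0,0,0,0],[0.15,0,0,0,0],[0.15,0.008,0,0,0],[0.15,0.016,0,0,0]]' 60 && python3 -m inch '[[0.15,0,0,0.008,0],[0.15,0,0,0.016,0],[0.15,0,0,0.016,0]]' && python3 face.py
```

```text
time: 41.75
eef_pos: [0.527, -0.1814, 0.1267]
tcp_rot: [0.648, 0.761, -0.0, -0.001]
contact_force: [-0.8, 0.4, -0.9]
opening: 0.64
finger_force: 73.4
time: 42.17
eef_pos: [0.525, -0.1656, 0.1278]
tcp_rot: [0.649, 0.761, 0.0, 0.0]
contact_force: [-0.7, 1.1, 0.4]
opening: 0.852
finger_force: 0.0
time: 42.42
eef_pos: [0.5234, -0.1648, 0.109]
tcp_rot: [0.648, 0.761, -0.0, -0.002]
contact_force: [-0.9, 0.2, -0.4]
opening: 0.852
finger_force: 0.0
TCP carrier -1.0 22.6 109.0
top z -41.4
z -41.0 x face max [-10.9   4.6] 3722
z -29.0 x face max [3.6 5.1] 966
z -17.0 x face max [-38.9   5.2] 1905
z -5.0 x face max [2.1 5.3] 734
z 7.0 x face max [4.1 5.2] 673
z 19.0 x face max [4.1 5.2] 282
z 31.0 x face max [-3.1  5.3] 417
z 43.0 x face max [-9.   5.4] 798
z 55.0 x face max [ 4.5 67.6] 1072
z 67.0 x face max [ 4.9 66.9] 457
z 79.0 x face max [ 5.  69.3] 227
```

Standing upright on the balls (top ≈ 151 mm). Regrip and press.

```bash
python3 -m inch '[[1,-0.003,0,0,0],[1,-0.003,0,0,0],[1,-0.003,0,0,0],[1,-0.003,0,0,0],[1,-0.003,0,0,0]]' 60 && python3 -m inch '[[1,0,0,0.001,0],[1,0,0,0.002,0],[1,0,0,0.003,0],[1,0,0,0.004,0],[1,0,0,0.004,0]]' | grep -E "pos|force" && python3 -m inch '[[1,0,0,0.001,0],[1,0,0,0.002,0],[1,0,0,0.002,0]]' | grep -E "pos|force"
```

```text
time: 42.88
eef_pos: [0.5251, -0.1689, 0.1114]
tcp_rot: [0.648, 0.761, -0.0, -0.0]
contact_force: [-1.5, 0.5, -0.1]
opening: 0.689
finger_force: 64.0
eef_pos: [0.5257, -0.1689, 0.1079]
contact_force: [-1.2, 0.8, 3.2]
finger_force: 64.3
eef_pos: [0.5249, -0.1687, 0.1043]
contact_force: [-0.0, -0.6, -4.9]
finger_force: 64.7
```

```bash
python3 -m inch '[[0.2,0,0,0,0],[0.15,0,0,0,0],[0.15,0,0,0,0]]' 30 | grep -E "pos|force" && python3 face.py | head -12 && python3 -m inch '[[0.1,0,0,-0.03,0],[0,0,0,-0.06,0],[0,0,0,-0.09,0],[0,0.03,0,-0.12,0],[0,0.05,0,-0.14,0]]' && python3 -m inch '[[0,0.01,0,-0.01,0],[0,0.01,0,-0.02,0],[0,0.01,0,-0.02,0]]' && python3 - <<'E'
from h import *
p=cam("wrist"); save(p,"w9.png"); X=cloud(p)
a=np.radians(9.05);E1=np.array([[np.cos(a),np.sin(a)],[-np.sin(a),np.cos(a)]]); C=np.dstack([(X[...,:2]-[.528,-.187])@E1.T,X[...,2]])
for y in (66,22,-22,-66):
    m=(np.abs(C[...,1]-y/1000)<.012)&(np.abs(C[...,0])<.033)&(C[...,2]>.1)&(C[...,2]<.18); 
    if m.sum()>50: q=C[m]; t=q[q[:,2]>np.percentile(q[:,2],60)]; print(y,m.sum(),np.median(t,0).round(4), [np.median(q[np.abs(q[:,0]-s)<.008][:,2]).round(4) for s in (-.02,.02)])
m=(np.abs(C[...,0]+.038)<.014)&(C[...,1]>.11)&(C[...,1]<.18)&(C[...,2]>.075)&(C[...,2]<.095); print("knob",m.sum(),C[m].mean(0) if m.any() else 0)
print(ctrl.tip_of("lock_handle",p)[:2])
E
```

```text
eef_pos: [0.5255, -0.1689, 0.1054]
contact_force: [-0.5, -0.0, -0.1]
finger_force: 0.0
TCP carrier 0.4 18.3 105.4
top z -39.9
z -40.0 x face max [-7.1  8.3] 3686
z -28.0 x face max [-34.1   8.9] 1244
z -16.0 x face max [-37.8   9. ] 2109
z -4.0 x face max [5.3 9.1] 775
z 8.0 x face max [8.2 9.3] 635
z 20.0 x face max [8.5 9.6] 283
z 32.0 x face max [1.6 9.7] 404
z 44.0 x face max [-3.5 70.5] 1199
z 56.0 x face max [ 8.3 71.7] 541
z 68.0 x face max [ 9.6 72.2] 472
time: 44.27
eef_pos: [0.5181, -0.1193, 0.249]
tcp_rot: [0.649, 0.761, 0.001, 0.002]
contact_force: [1.0, 0.2, -0.2]
opening: 0.998
finger_force: 0.0
time: 44.52
eef_pos: [0.5166, -0.1099, 0.2673]
tcp_rot: [0.648, 0.762, 0.0, 0.002]
contact_force: [0.3, -0.3, -1.2]
opening: 1.001
finger_force: 0.0
22 2022 [0.0011 0.0187 0.1445] [np.float64(0.1402), np.float64(0.14)]
-22 1706 [-0.0009 -0.0228  0.1377] [np.float64(0.1349), np.float64(0.1339)]
-66 1678 [ 1.000e-04 -6.620e-02  1.375e-01] [np.float64(0.1304), np.float64(0.1306)]
knob 306 [-0.03745508  0.15158356  0.08307694]
[{'at': [238.7, 117.5], 'score': 0.6}]
```

View pics/w9.png

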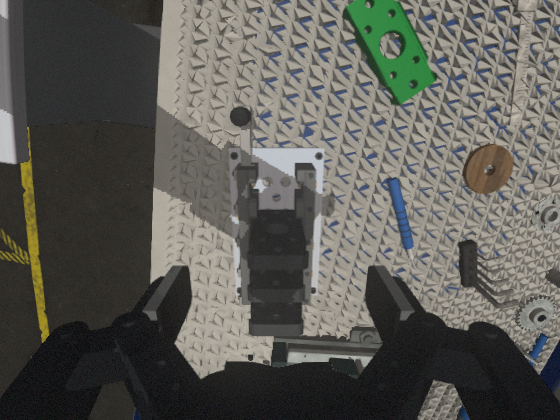

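```bash
python3 -m inch '[[0.1,-0.03,0,0.02,0],[0.15,-0.06,0,0.05,0],[0.15,-0.06,0,0.08,0],[0.15,-0.06,0,0.11,0],[0.15,-0.06,0,0.13,0]]' 60 && python3 -m inch '[[0.15,0,0,0.015,0],[0.15,0,0,0.03,0],[0.15,0,0,0.03,0]]' && python3 face.py | head -4 && python3 -m inch '[[1,0,0,0,0],[1,0,0,0,0],[1,0,0,0,0],[1,0,0,0,0],[1,0,0,0,0]]' 60 && python3 -m inch '[[1,0,0,0.001,0],[1,0,0,0.002,0],[1,0,0,0.002,0]]' | grep -E "pos|force"
```

```text
time: 45.03
eef_pos: [0.5225, -0.1691, 0.1295]
tcp_rot: [0.649, 0.76, -0.001, -0.004]
contact_force: [0.4, -0.7, -0.9]
opening: 0.845
finger_force: 0.0
time: 45.28
eef_pos: [0.5215, -0.168, 0.0993]
tcp_rot: [0.649, 0.761, -0.001, -0.005]
contact_force: [0.8, 1.2, -0.7]
opening: 0.85
finger_force: 0.0
TCP carrier -3.4 19.8 99.3
top z -46.0
z -46.0 x face max [-8.5  7.1] 3858
z -34.0 x face max [6.  7.6] 1051
time: 45.75
eef_pos: [0.5254, -0.1691, 0.106]
tcp_rot: [0.648, 0.761, -0.0, 0.001]
contact_force: [-1.8, -0.8, -1.4]
opening: 0.687
finger_force: 64.4
eef_pos: [0.5252, -0.1688, 0.1032]
contact_force: [-0.4, -1.1, -3.1]
finger_force: 64.7
```

```bash
python3 -m inch '[[1,0,0,0.001,0],[1,0,0,0.0015,0],[1,0,0,0.0015,0]]' | grep -E "pos|force"; python3 -m inch '[[1,0,0,0.001,0],[1,0,0,0.0015,0],[1,0,0,0.0015,0]]' | grep -E "pos|force";python3 face.py | head -2
```

```text
eef_pos: [0.5247, -0.1684, 0.1008]
contact_force: [0.9, 0.1, -6.2]
finger_force: 65.4
eef_pos: [0.5247, -0.1683, 0.0992]
contact_force: [0.1, -0.3, -8.1]
finger_force: 65.9
TCP carrier -0.3 19.0 99.2
top z -39.7
```

```bash
python3 -m inch '[[0.2,0,0,0,0],[0.15,0,0,0,0],[0.15,0,0,0,0]]' 30 | grep -E "pos|force" && python3 face.py | head -9
```

```text
eef_pos: [0.5266, -0.1695, 0.1023]
contact_force: [-0.4, -0.8, 0.6]
finger_force: 0.0
TCP carrier 1.4 17.5 102.3
top z -36.4
z -36.0 x face max [-2.8 12.7] 3741
z -24.0 x face max [-33.9  13. ] 1577
z -12.0 x face max [-34.   12.7] 1889
z -0.0 x face max [-35.8  12.6] 1219
z 12.0 x face max [11.8 12.7] 587
z 24.0 x face max [11.9 12.7] 234
z 36.0 x face max [ 6.2 12.7] 335
```

```bash
python3 -m inch '[[0.1,0,0,-0.03,0],[0,0,0,-0.06,0],[0,0.035,-0.01,-0.08,0],[0,0.07,-0.02,-0.08,0],[0,0.105,-0.03,-0.08,0]]' 30 && python3 -m inch '[[0,0.029,-0.0095,0,0],[0,0.029,-0.0095,0,0],[0,0.029,-0.0095,0.03,0],[0,0.029,-0.0095,0.06,0],[0,0.029,-0.0095,0.06,0]]' && python3 face.py | head -1 && python3 - <<'E'
from h import *
p=cam("wrist"); X=cloud(p); s=ctrl.get_state()
k=(X[...,2]>.078)&(X[...,2]<.09)&(np.hypot(X[...,0]-.467,X[...,1]+.043)<.03); Q=(X[k]-s["eef_pos"])@R.from_quat(s["tcp_rot"]).as_matrix(); print(k.sum(),Q.mean(0),Q.min(0),Q.max(0))
E
```

```text
time: 47.27
eef_pos: [0.4803, -0.0699, 0.1838]
tcp_rot: [0.649, 0.761, 0.001, 0.003]
contact_force: [0.2, 1.2, 0.4]
opening: 1.002
finger_force: 0.0
time: 47.68
eef_pos: [0.4617, -0.0418, 0.1161]
tcp_rot: [0.648, 0.761, -0.002, -0.004]
contact_force: [-2.0, 0.9, -1.5]
opening: 1.002
finger_force: 0.0
TCP carrier -42.6 153.8 116.1
738 [0.00040661 0.0017559  0.03738163] [-0.01024119 -0.00814191  0.035024  ] [0.00903827 0.01170194 0.0422966 ]
```

Knob is centred under the tool; descend, grip, push in.

```bash
python3 -m inch '[[0,0,0.001,0.02,0],[0,0,0.001,0.04,0],[0,0,0.001,0.063,0],[0,0,0.001,0.063,0],[0.2,0,0.001,0.063,0]]' 30 && python3 -m inch '[[1,0,0,0,0],[1,0,0,0,0],[1,0,0,0,0],[1,0,0,0,0],[1,0,0,0,0]]' 40 && python3 -m inch '[[1,-0.004,0,0,0],[1,-0.008,0,0,0],[1,-0.012,0,0,0],[1,-0.016,0,0,0],[1,-0.016,0,0,0]]' 40 && python3 face.py | head -1
```

```text
time: 48.2
eef_pos: [0.4667, -0.0431, 0.0585]
tcp_rot: [0.649, 0.761, 0.0, 0.0]
contact_force: [0.9, -0.2, -0.6]
opening: 0.887
finger_force: 0.0
time: 48.62
eef_pos: [0.4657, -0.0429, 0.0585]
tcp_rot: [0.648, 0.762, -0.001, -0.0]
contact_force: [-4.3, -1.4, 4.9]
opening: 0.219
finger_force: 38.9
time: 49.03
eef_pos: [0.4682, -0.0586, 0.0585]
tcp_rot: [0.648, 0.761, -0.0, -0.001]
contact_force: [-4.2, -0.7, 6.7]
opening: 0.216
finger_force: 39.1
TCP carrier -38.9 136.2 58.5
```

```bash
python3 -m inch '[[1,-0.002,0,0,0],[1,-0.004,0,0,0],[1,-0.006,0,0,0],[1,-0.006,0,0,0]]' | grep -E "pos|force"; python3 -m inch '[[1,-0.001,0,0,0],[1,-0.002,0,0,0],[1,-0.002,0,0,0]]' | grep -E "pos|force"; python3 face.py | head -1
```

```text
eef_pos: [0.469, -0.0642, 0.0585]
contact_force: [-3.7, 1.6, 6.9]
finger_force: 39.2
eef_pos: [0.4691, -0.0647, 0.0585]
contact_force: [-4.1, 7.6, 7.9]
finger_force: 39.4
TCP carrier -38.9 130.1 58.5
```

```bash
python3 -m inch '[[0.5,0.001,0,0,0],[0,0.001,0,0,0],[0,0.001,0,0,0],[0,0.001,0,-0.03,0],[0,0.001,0,-0.06,0]]' && python3 -m inch '[[0,0,0,-0.04,0],[0,0.02,0.02,-0.08,0],[0,0.04,0.035,-0.12,0],[0,0.05,0.035,-0.15,0],[0,0.05,0.035,-0.15,0]]' && python3 -m inch '[[0,0,0,0,0],[0,0,0,0,0]]' && python3 - <<'E'
from h import *
p=cam("wrist"); save(p,"w10.png",(150,60,430,360),2); X=cloud(p)
a=np.radians(9.05);E1=np.array([[np.cos(a),np.sin(a)],[-np.sin(a),np.cos(a)]]); C=np.dstack([(X[...,:2]-[.528,-.187])@E1.T,X[...,2]])
for y in (66,22,-22,-66):
    m=(np.abs(C[...,1]-y/1000)<.012)&(np.abs(C[...,0])<.033)&(C[...,2]>.1)&(C[...,2]<.18)
    if m.sum()>50: q=C[m]; t=q[q[:,2]>np.percentile(q[:,2],60)]; print(y,m.sum(),np.median(t,0).round(4))
m=(np.abs(C[...,0]+.038)<.014)&(C[...,1]>.10)&(C[...,1]<.18)&(C[...,2]>.075)&(C[...,2]<.095); print("knob",m.sum(),C[m].mean(0) if m.any() else 0)
E
```

```text
time: 50.13
eef_pos: [0.4677, -0.0649, 0.1159]
tcp_rot: [0.648, 0.761, -0.001, -0.003]
contact_force: [1.3, -0.1, 0.6]
opening: 0.91
finger_force: 0.0
time: 50.55
eef_pos: [0.5004, -0.0094, 0.2768]
tcp_rot: [0.648, 0.762, 0.004, 0.007]
contact_force: [0.2, -0.8, 1.3]
opening: 0.997
finger_force: 0.0
time: 50.72
eef_pos: [0.4959, -0.0105, 0.2669]
tcp_rot: [0.648, 0.761, -0.0, -0.0]
contact_force: [-0.1, 0.2, -0.6]
opening: 1.0
finger_force: 0.0
22 1701 [-0.0008  0.0231  0.1375]
-22 897 [-0.0017 -0.0154  0.1299]
knob 246 [-0.03723631  0.1308713   0.08272983]
```

View pics/w10.png

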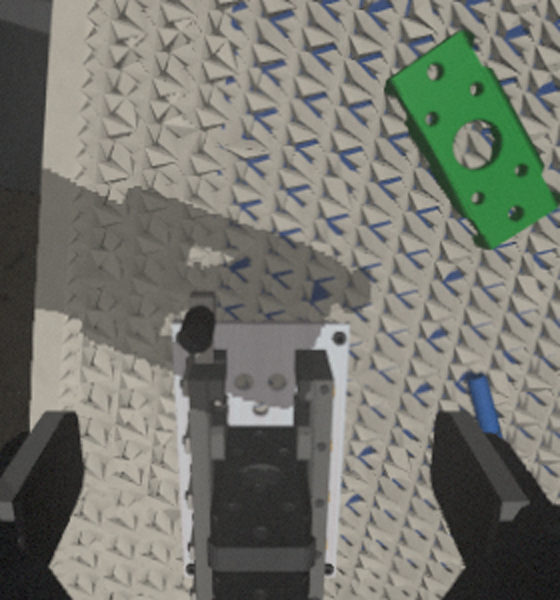

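```bash
python3 -c "
from plant import ctrl
print(ctrl.sign_off())"
```

```text
the job is handed in; nothing more can be done
None
```

I found three plates on the bench and pressed all three home, in seats 1, 2 and 3. The lock bar is pushed back in to its stop, the green look-alike and the other tools were left alone, and the job is handed in; `sign_off()` gave no verdict.

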